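# Heat up a tin of potatoes

## Task

Tip all the small potatoes out of the opened yellow tin into the steel pot on the hot plate. Then stand the empty tin upright, wholly on the round cork mat, and let go of it; last of all, switch the hot plate on by turning its knob clockwise as far as it goes. The pot must stay upright on its round heating plate, and leave the other things on the worktop where they are.

Things in the scene. Friction and masses are not known exactly. Their poses are not given: they have to be found in the camera images.
- tin: Opened round steel tin with a yellow label (two narrow red stripes) and no lid: 66 mm outside diameter, 85 mm tall, straight sides, wall 3 mm, inside 60 mm across, floor 4 mm thick, 0.12 kg empty. It starts upright on the worktop with the four potatoes in it (their tops stay below 65 mm). Origin: centre of its underside; z points out of its mouth. It can be gripped across its sides.
- tin_mouth (a point): Centre of the tin's open mouth, 85 mm above its underside.
- potato1_mid (a point): Middle of small potato 1 of 4: firm, yellowish, roundish lump 25 mm wide, 27 mm long, 16 g. The potatoes start in the tin and roll out only when it is tipped past level: usually at 105 to 110 degrees from upright, now and then 120 or a shake is needed.
- potato2_mid (a point): Middle of small potato 2 of 4: firm, yellowish, roundish lump 25 mm wide, 27 mm long, 16 g. The potatoes start in the tin and roll out only when it is tipped past level: usually at 105 to 110 degrees from upright, now and then 120 or a shake is needed.
- potato3_mid (a point): Middle of small potato 3 of 4: firm, yellowish, roundish lump 25 mm wide, 27 mm long, 16 g. The potatoes start in the tin and roll out only when it is tipped past level: usually at 105 to 110 degrees from upright, now and then 120 or a shake is needed.
- potato4_mid (a point): Middle of small potato 4 of 4: firm, yellowish, roundish lump 25 mm wide, 27 mm long, 16 g. The potatoes start in the tin and roll out only when it is tipped past level: usually at 105 to 110 degrees from upright, now and then 120 or a shake is needed.
- pot: Open steel cooking pot standing loose on the hot plate's round heating plate: 160 mm outside diameter, 75 mm tall, wall 4 mm, floor 5 mm, 0.9 kg; two black loop handles 64 mm above its underside, on its +y and -y sides, reach 114 mm from its centre. Origin: centre of its underside, 51 mm above the worktop, so its rim is 126 mm above the worktop.
- pot_in (a point): Centre of the pot's inner floor.
- burner (a point): Centre of the top of the round dark heating plate (170 mm across, top 51 mm above the worktop) on which the pot stands.
- hotplate: White single hot plate fixed to the worktop: 220 mm (x) by 340 mm (y), its flat top 45 mm above the worktop. Origin: centre of its underside. The heating plate is centred 65 mm to its +y, the knob 130 mm to its -y.
- knob (a joint): Turn of the hot plate's knob about its vertical axis, rad: near 0 (up to 0.2) is off, grows as it is turned clockwise seen from above, to a stop at 1.4 (fully on). At 0 its grip bar lies along the hot plate's x axis. It turns with light friction and stays where it is left.
- knob_grip (a point): On the knob's axis at the height to grip, 82 mm above the worktop. The black knob is a round disc (48 mm) under an upright grip bar 46 mm long, 14 mm thick and 32 mm tall; its top is 7 mm above this point, the disc 17 mm below. This point's x axis is along the bar and turns with it.
- mat: Round cork mat, fixed, 110 mm across, 8 mm thick. Origin: centre of its underside, on the worktop.
- jar: Bystander: a closed jar with amber sides and a red cap, 60 mm wide, 90 mm tall. Stands loose on the worktop; leave it alone.
- full_tin: Bystander: an unopened tin with a blue label and a closed top, 66 mm wide, 85 mm tall. Stands loose on the worktop; leave it alone.
- mug: Bystander: a blue mug, 80 mm wide, 90 mm tall, handle on one side. Stands loose on the worktop; leave it alone.
- salt: Bystander: a small white salt shaker with a steel top, 44 mm wide, 75 mm tall. Stands loose on the worktop; leave it alone.
- pepper: Bystander: a turned dark wood pepper mill, 54 mm wide, 142 mm tall. Stands loose on the worktop; leave it alone.
- ramekin: Bystander: a small white bowl, 90 mm wide, 45 mm tall. Stands loose on the worktop; leave it alone.
Not all that is in view belongs to the job. Leave any purple look-alike of the tin alone. Of the things shaped like the mat, the cork one is meant.

How it is judged:
On the way, in this order (a step that is already met when the one before it is completed fails the run):
1. all four potatoes lie in the pot (horizontal distance between each of potato1_mid, potato2_mid, potato3_mid, potato4_mid and pot_in below 0.078 m and z of potato1_mid in the frame of pot between 0 and 0.07 m and z of potato2_mid in the frame of pot between 0 and 0.07 m and z of potato3_mid in the frame of pot between 0 and 0.07 m and z of potato4_mid in the frame of pot between 0 and 0.07 m), for 0.2 s.
2. the tin stands upright on the cork mat, released (angle between tin's own z axis and vertical below 0.1 rad and horizontal distance between tin and mat below 0.025 m and height (world z) of tin below 0.014 m and contact force between tin and the fingers below 0.1 N and linear speed of tin below 0.03 m/s), for 0.2 s.
3. the knob is turned clockwise to on (value of joint knob above 1.15 rad), for 0.2 s.
At the end, for the whole second after the job is handed in: All four potatoes are in the pot, below its rim; the tin is upright (0.1 rad), at rest and released on the mat, within 25 mm of its centre; the knob is at 1.15 rad or more (stop at 1.4); the pot is level on the heating plate, within 30 mm of its centre (all of step 1 and all of step 2 and value of joint knob above 1.15 rad and angle between pot's own z axis and vertical below 0.08 rad and horizontal distance between pot and burner below 0.03 m and height (world z) of pot below 0.06 m); the robot touches nothing.
It fails at once if the pot is tipped over (more than 0.35 rad) (angle between pot's own z axis and vertical above 0.35 rad).
It fails at once if a bystander is moved more than 30 mm (distance of any of jar, full_tin, mug, salt, pepper, ramekin from where it was at the start of the episode above 0.03 m).
It also fails if it takes over 72 s, if anything falls off the work surface, if the arm or the gripper's body presses on something with over 40 N, if the wrist force passes 120 N, or if a joint passes its speed limit or range.

## Robot

A 6-joint arm with a two-finger parallel gripper is mounted at the origin on the work surface. World frame = base frame: x ahead of the robot, y to its left, z up, the work surface at z = 0. Lengths are in m, angles in rad, forces in N, time in s.
With the tool pointing down it reaches from about 0.35 to 0.775 m from the base axis. Payload 7.3 kg.
Tool frame: the origin (TCP) lies between the finger pads; the fingertips stand robot.tcp_to_tips ahead of it and the grasp point (between the pads) lies 2 mm behind it (robot.tcp_to_tips is the distance from the TCP to the fingertips, in m); y points along the fingers, x is the direction in which the jaws open and shut, and the axes are right-handed (so a half turn about y gives the same grasp; the last joint's range is limited). The gripper opens to 92 mm and grips with 3 to 60 N. Pads are 19 mm wide; open, the fingers measure 130 mm over their backs; the gripper's body (75 mm by 190 mm) begins 47 mm behind the grasp point.
Start: joints at [-1.434, 0.342, 1.524, -0, 1.275, -0.146], TCP at [0.147, -0.504, 0.244] pointing down, gripper open.
Joint ranges: [-2.53, 2.53], [-0.77, 2.02], [0.04, 2.7], [-1, 4.14], [0.28, 2.66], [-3.11, 3.11]. Speed limits (rad/s): [2.57, 2.57, 3.14, 3.14, 3.14, 3.14].

## Interface

Orientations are given as [roll, pitch, yaw] about the fixed x, y, z axes, in that order (R = Rz(yaw) Ry(pitch) Rx(roll)).
In Python, from cell import status, read_camera, get_calibration, robot gives the robot as it stands.
- The arm moves only by the shell command python3 -m creep 'ROWS' [FORCE]. ROWS is JSON, a list of rows, each an object of numbers: "dx", "dy", "dz": the shift along the tool's x, y, z in m; "rx", "ry", "rz": the turn, a rotation vector about the tool's x, y, z in rad; "gripper": the opening, from 0 (shut) to 1 (fully open). A call has 1 to 20 rows; each row is the pose to reach, as a shift and turn from the pose commanded when the call began, along the tool's axes at that moment; what a row does not reach only later rows make up. A row lasts 1/8 s, in which the tool goes at most 62.5 mm and 10.7 degrees, less where a joint would pass 70% of its speed; a pose out of reach is approached as far as the arm can. A call with a gripper value outside its range is refused whole. The fingers move at their own pace and stop on an object; FORCE is the grip in N (left out, the last holds). Time passes only in rows, so rows that repeat a pose let the fingers close. It gives the time, the measured TCP pose, the force and the opening at its end, in the units of the state.
- status.observe(): the state, without advancing time (a new reading comes with each control period).
- read_camera(name): name is "scene" or "top" or "wrist"; returns (picture, depth): 420x560x3 uint8, red, green, blue; 420x560 float32, m along the optical axis (not along the pixel's ray), 0 where there is no reading.
- get_calibration(name): a dict with "fx", "fy", "cx", "cy" (pixels), "xyz" and "rotation" of the camera in the world; the wrist camera has in their place "mount" (4x4, takes a point from camera to tool coordinates, whose origin is the TCP and whose axes are the tool frame's). Camera axes: x right, y down, z forward; pixel columns grow to the right and rows downward; lengths in m; the calibration is good to about 2 mm. A picture is of the moment at which its call begins: read the wrist's pose just before it. get_calibration takes no time and is no camera call.
- robot.hand_in(): hands the job in, once; it reports no verdict.
The state is a dict: "time": time; "qpos": joint angles; "qvel": joint speeds; "joint_efforts": joint torques, N m; "tool_pos": TCP position; "tool_rot": TCP orientation; "contact_force": force on the tool from outside, world axes, zero at the start; "torque": the same for the moment, N m; "opening": finger opening in m.
Only numpy, scipy, OpenCV 4.12 (cv2) and the standard library are available. Lean on these libraries where they do the work, as an engineer would, in place of code of your own. Each camera call takes 0.05 s, during which the arm holds its last target.

## Working session

There is one attempt and no reset: what is moved stays moved. The work goes in short steps, Python scripts to look and compute and a shell command to move; the robot and the scene stay as the last step left them, time stands still between calls to the robot, and variables do not carry over. Pictures are saved under pics/ and viewed, and the job is handed in when it is done.

```bash
ls; mkdir -p pics
python3 - <<'E'
from cell import status, read_camera, get_calibration, robot
import cv2
s=status.observe(); print({k:s[k] for k in ['time','tool_pos','tool_rot','opening']}); print(robot.tcp_to_tips)
for n in ['scene','top']:
    im,d=read_camera(n); cv2.imwrite(f'pics/{n}0.png',im[...,::-1]); import numpy as np; np.save(f'{n}0.npy',d); np.save(f'{n}0im.npy',im)
    print(n,get_calibration(n))
print(get_calibration('wrist'))
E
```

```text
pics
{'time': 0.0, 'tool_pos': array([ 0.14647646, -0.50376702,  0.24304746]), 'tool_rot': array([-1.57059151e+00,  1.49291798e-03, -1.28797728e+00]), 'opening': 0.09197421043992964}
0.017
scene {'fx': 531.005810629329, 'fy': 531.005810629329, 'cx': 276.44604363708186, 'cy': 204.14815131504872, 'xyz': array([ 1.20103102, -1.06596849,  1.03782902]), 'rotation': array([-2.2296496 ,  0.01639076,  0.54396203])}
top {'fx': 483.94473367794757, 'fy': 483.94473367794757, 'cx': 283.246557398507, 'cy': 208.09067006335394, 'xyz': array([ 0.41672355, -0.03433862,  1.52189801]), 'rotation': array([-3.05766607,  0.00902463, -1.55561414])}
{'fx': 361.59736187970157, 'fy': 361.59736187970157, 'cx': 280.1077459345201, 'cy': 216.7212612675815, 'mount': array([[ 9.99997862e-01,  1.71403263e-03,  1.15656424e-03,
        -3.90893559e-05],
       [-5.89563208e-04, -2.99768972e-01,  9.54011644e-01,
        -1.40826063e-01],
       [ 1.98190916e-03, -9.54010286e-01, -2.99767320e-01,
         8.03886422e-02],
       [ 0.00000000e+00,  0.00000000e+00,  0.00000000e+00,
         1.00000000e+00]])}
```

View pics/scene0.png

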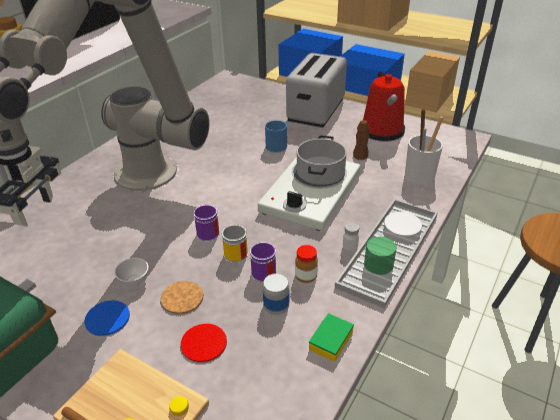

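View pics/top0.png

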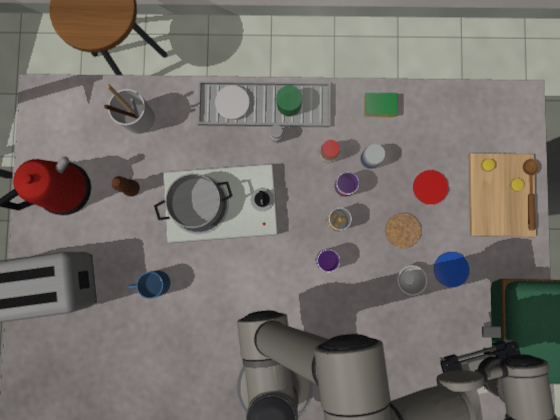

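```bash
cat > h.py <<'E'
import numpy as np, cv2
from scipy.spatial.transform import Rotation as Ro
from cell import status, read_camera, get_calibration, robot
def cam(n):
    c=get_calibration(n)
    if n=='wrist':
        s=status.observe(); R=Ro.from_euler('xyz',s['tool_rot']).as_matrix(); p=s['tool_pos']
        M=c['mount']; return c,R@M[:3,:3],R@M[:3,3]+p
    return c,Ro.from_euler('xyz',c['rotation']).as_matrix(),np.array(c['xyz'])
def plane(cm,u,v,z):
    c,R,t=cm
    d=R@np.array([(u-c['cx'])/c['fx'],(v-c['cy'])/c['fy'],1.]); return t+d*(z-t[2])/d[2]
def cloud(cm,D):
    c,R,t=cm; v,u=np.mgrid[:D.shape[0],:D.shape[1]]
    P=np.stack([(u-c['cx'])/c['fx']*D,(v-c['cy'])/c['fy']*D,D],-1)
    return P@R.T+t
def proj(cm,P):
    c,R,t=cm; q=R.T@(np.array(P)-t); return q[0]/q[2]*c['fx']+c['cx'],q[1]/q[2]*c['fy']+c['cy']
E
python3 - <<'E'
from h import *
print([a for a in dir(robot) if a[0]!='_'])
for n,c0 in [('top',(270,140,440,290)),('scene',(180,130,380,310))]:
    im=np.load(f'{n}0im.npy'); x0,y0,x1,y1=c0
    cv2.imwrite(f'pics/{n}_crop.png',cv2.resize(im[y0:y1,x0:x1],None,fx=4 if n=='scene' else 4.5,fy=4 if n=='scene' else 4,interpolation=cv2.INTER_CUBIC)[:600,:800,::-1])
    x=cloud(cam(n),np.load(f'{n}0.npy'))
    for nm,(u,v) in dict(tin=(340,219),mat=(403,230),red=(430,187),blue=(452,269),pot=(195,202),hp=(240,230),table=(380,280),knob=(262,198)).items():
        if n=='top': print(nm,x[v,u].round(3), plane(cam(n),u,v,0).round(3))
E
```

```text
['IKError', 'hand_in', 'tcp_to_tips']
tin [ 0.51  -0.193  0.047] [ 0.513 -0.198  0.   ]
mat [ 0.481 -0.393  0.01 ] [ 0.481 -0.395  0.   ]
red [ 0.617 -0.479  0.009] [ 0.618 -0.481  0.   ]
blue [ 0.362 -0.544  0.009] [ 0.362 -0.547  0.   ]
pot [0.554 0.25  0.057] [0.56  0.261 0.   ]
hp [0.471 0.111 0.052] [0.473 0.116 0.   ]
table [ 0.324 -0.324 -0.005] [ 0.324 -0.323  0.   ]
knob [0.566 0.044 0.093] [0.576 0.049 0.   ]
```

View pics/top_crop.png

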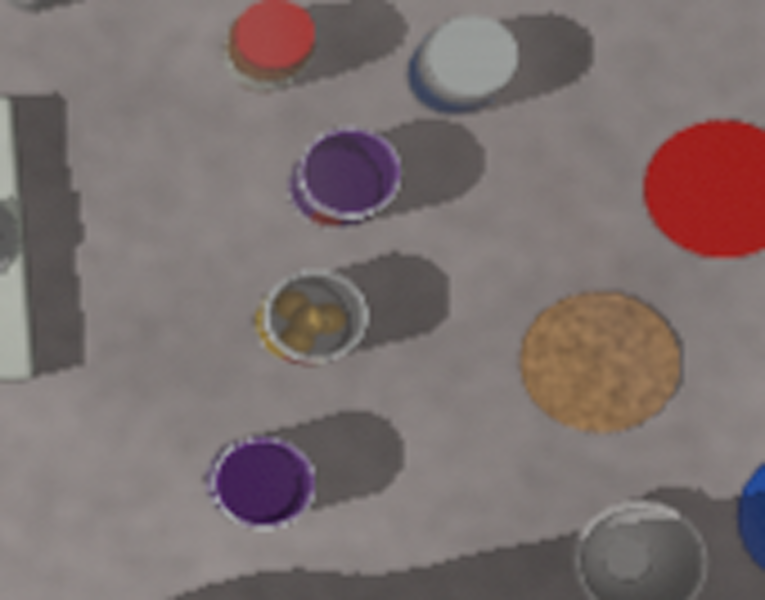

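View pics/scene_crop.png

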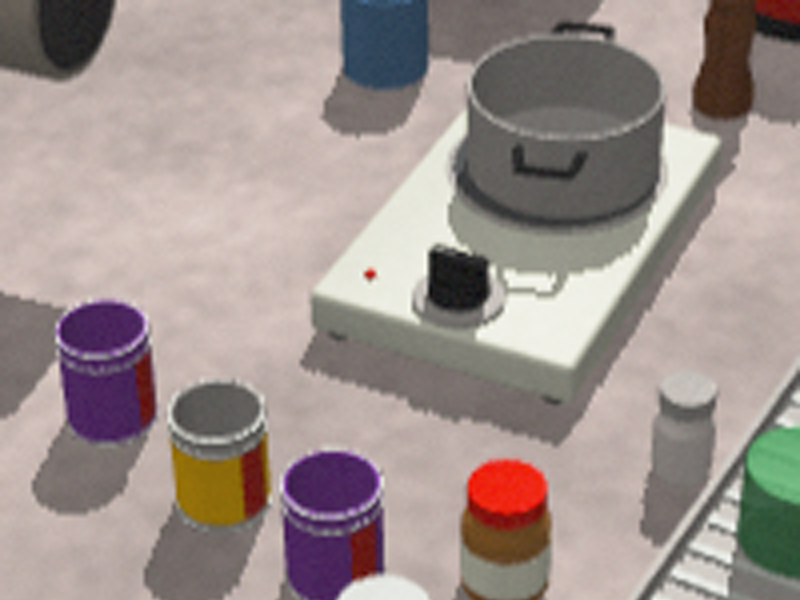

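Run:
```python
from h import *
cm=cam('top')
for nm,u,v,z in [('tin',340.2,219.2,.085),('purp1',347.8,183.7,.085),('purp2',328.4,260.7,.085),('mat',403.5,230.2,.008),('ramekin',412.5,281,.045),('jar',330.5,149.5,.09),('full',373.5,155,.085),('salt',276,132,.075)]:
    print(nm,plane(cm,u,v,z).round(4))
im=np.load('top0im.npy'); X=cloud(cm,np.load('top0.npy'))
X[...,2]+=0
# cork mask
h=cv2.cvtColor(im,cv2.COLOR_RGB2HSV)
m=((h[...,0]>8)&(h[...,0]<20)&(h[...,1]>80)); m[:, :370]=0; m[:,440:]=0; m[:200]=0;m[255:]=0
v,u=np.nonzero(m); print('mat mask',len(u),plane(cm,u.mean(),v.mean(),.008),cv2.minEnclosingCircle(np.stack([u,v],1).astype(np.float32)))
# tin rim by depth
b=(X[...,2]>.07)&(X[...,2]<.1)
for nm,(x,y) in dict(tin=(.51,-.19),p1=(.62,-.2),p2=(.385,-.16)).items():
    q=X[b&(np.hypot(X[...,0]-x,X[...,1]-y)<.055)]
    A=np.c_[q[:,:2],np.ones(len(q))]; s=np.linalg.lstsq(A,(q[:,:2]**2).sum(1),rcond=None)[0]; c=s[:2]/2
    print(nm,len(q),c.round(4),np.sqrt(s[2]+c@c).round(4),q[:,2].mean())
q=X[(X[...,2]>.115)&(X[...,2]<.14)&(np.hypot(X[...,0]-.55,X[...,1]-.24)<.1)]
A=np.c_[q[:,:2],np.ones(len(q))]; s=np.linalg.lstsq(A,(q[:,:2]**2).sum(1),rcond=None)[0]; c=s[:2]/2
print('pot',len(q),c.round(4),np.sqrt(s[2]+c@c).round(4),q[:,2].mean())
# hotplate white
hp=((X[...,2]>.035)&(X[...,2]<.06)&(h[...,1]<40)&(h[...,2]>140)).astype(np.uint8); hp[:, :150]=0; hp[:,300:]=0; hp[:150]=0; hp[260:]=0
P=X[hp>0][:,:2].astype(np.float32); r=cv2.minAreaRect(P); print('hp',r,cv2.boxPoints(r))
k=(X[...,2]>.075)&(np.hypot(X[...,0]-.56,X[...,1]-.045)<.05)
q=X[k]; print('knob',len(q),q.mean(0)); w,V=np.linalg.eigh(np.cov(q[:,:2].T)); print(w,V[:,1],np.degrees(np.arctan2(V[1,1],V[0,1])))
cv2.imwrite('pics/knob.png',cv2.resize(im[150:260,140:290,::-1],None,fx=5,fy=5,interpolation=cv2.INTER_CUBIC))
```

```text
tin [ 0.5067 -0.1892  0.085 ]
purp1 [ 0.6133 -0.2114  0.085 ]
purp2 [ 0.3836 -0.1551  0.085 ]
mat [ 0.48  -0.395  0.008]
ramekin [ 0.3256 -0.4124  0.045 ]
jar [ 0.7152 -0.1585  0.09  ]
full [ 0.7012 -0.2881  0.085 ]
salt [0.7701 0.0061 0.075 ]
mat mask 961 [ 0.48063723 -0.39308214  0.008     ] ((402.88372802734375, 229.86045837402344), 17.626998901367188)
tin 121 [ 0.5078 -0.1882] 0.0318 0.08308949178933549
p1 122 [ 0.6154 -0.2104] 0.0319 0.08239692423126697
p2 109 [ 0.3839 -0.1547] 0.0318 0.08453371127086241
pot 365 [0.5521 0.2426] 0.0798 0.12357119626013267
hp ((0.5542715787887573, 0.17781242728233337), (0.21756231784820557, 0.33558934926986694), 5.087038993835449) [[0.43104073 0.33530065]
 [0.46079704 0.00103316]
 [0.6775024  0.0203242 ]
 [0.6477461  0.3545917 ]]
knob 74 [0.56594311 0.0460298  0.08827501]
[1.69213400e-05 1.84770672e-04] [-0.99357065 -0.11321382] -173.4993881412567
```

View pics/knob.png

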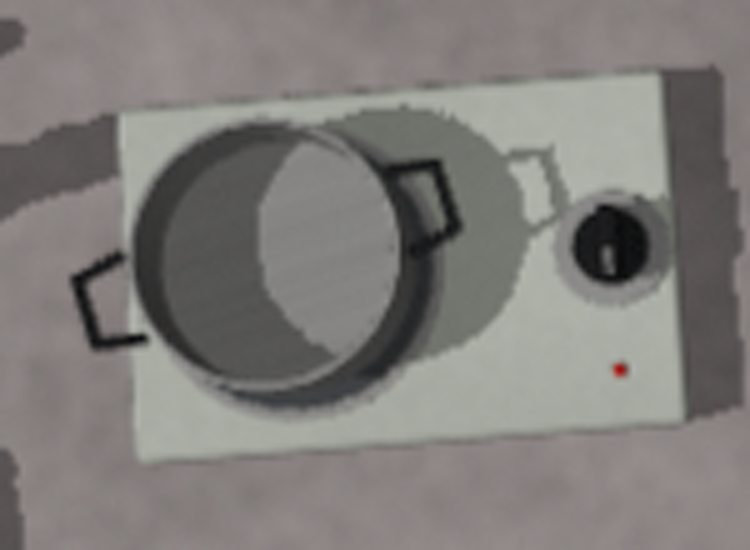

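```bash
cat >> h.py <<'E'
def want(p,yaw,pitch_up=0,roll=0):
    """tool pose: start tool-down with yaw, pitch up about tool x, then roll about tool y; print shift/turn in current tool axes"""
    s=status.observe(); R0=Ro.from_euler('xyz',s['tool_rot']); 
    R1=Ro.from_euler('xyz',[-np.pi/2,0,yaw])*Ro.from_rotvec([pitch_up,0,0])*Ro.from_rotvec([0,roll,0])
    d=R0.inv().apply(np.array(p)-s['tool_pos']); r=(R0.inv()*R1).as_rotvec()
    print('d',d.round(4),'r',r.round(4),'rows',max(np.linalg.norm(d)/.0625,np.linalg.norm(r)/.187).round(1))
def st():
    s=status.observe(); R=Ro.from_euler('xyz',s['tool_rot']).as_matrix()
    print('t',s['time'],'q',np.round(s['qpos'],3),'p',s['tool_pos'].round(4),'rot',s['tool_rot'].round(3),'F',np.round(s['contact_force'],1),'open',round(s['opening'],4)); print('x',R[:,0].round(3),'y',R[:,1].round(3),'z',R[:,2].round(3))
E
python3 -c "
from h import *
want([.46,-.40,.30],-.26)"
```

```text
d [-0.0123 -0.0568  0.3301] r [-8.000e-04 -1.028e+00 -1.100e-03] rows 5.5
```

```bash
python3 -m creep '[{"dx":-0.012,"dy":-0.057,"dz":0.33,"rx":0,"ry":-1.028,"rz":0},{"dx":-0.012,"dy":-0.057,"dz":0.33,"ry":-1.028},{"dx":-0.012,"dy":-0.057,"dz":0.33,"ry":-1.028},{"dx":-0.012,"dy":-0.057,"dz":0.33,"ry":-1.028},{"dx":-0.012,"dy":-0.057,"dz":0.33,"ry":-1.028},{"dx":-0.012,"dy":-0.057,"dz":0.33,"ry":-1.028},{"dx":-0.012,"dy":-0.057,"dz":0.33,"ry":-1.028},{"dx":-0.012,"dy":-0.057,"dz":0.33,"ry":-1.028}]'; python3 -c "
from h import *
st()"
```

```text
t 0.1 q [-1.434  0.343  1.525 -0.     1.275 -0.146] p [ 0.1465 -0.5038  0.2431] rot [-1.571e+00  1.000e-03 -1.288e+00] F [ 0.4 -0.7  0.5] open 0.092
x [ 0.279 -0.96  -0.001] y [-0.     0.001 -1.   ] z [0.96  0.279 0.   ]invalid input at $[0]: expected keys dx, dy, dz, rx, ry, rz, gripper
```

```bash
python3 -m creep '[{"dx":-0.012,"dy":-0.057,"dz":0.33,"rx":0,"ry":-1.028,"rz":0,"gripper":1},{"dx":-0.012,"dy":-0.057,"dz":0.33,"rx":0,"ry":-1.028,"rz":0,"gripper":1},{"dx":-0.012,"dy":-0.057,"dz":0.33,"rx":0,"ry":-1.028,"rz":0,"gripper":1},{"dx":-0.012,"dy":-0.057,"dz":0.33,"rx":0,"ry":-1.028,"rz":0,"gripper":1},{"dx":-0.012,"dy":-0.057,"dz":0.33,"rx":0,"ry":-1.028,"rz":0,"gripper":1},{"dx":-0.012,"dy":-0.057,"dz":0.33,"rx":0,"ry":-1.028,"rz":0,"gripper":1},{"dx":-0.012,"dy":-0.057,"dz":0.33,"rx":0,"ry":-1.028,"rz":0,"gripper":1}]'; python3 -c "
from h import *
st()"
```

```text
time: 0.98
tool_pos: [0.4614, -0.3995, 0.3001]
tool_rot: [-1.57, 0.001, -0.257]
contact_force: [-1.4, -0.7, 0.4]
opening: 0.0919
t 0.975 q [-0.839  0.472  1.167  0.     1.503 -0.582] p [ 0.4614 -0.3995  0.3001] rot [-1.57e+00  1.00e-03 -2.57e-01] F [-1.4 -0.7  0.4] open 0.0919
x [ 0.967 -0.255 -0.001] y [-0.     0.001 -1.   ] z [0.255 0.967 0.   ]
```

```bash
python3 -m creep '[{"dx":0,"dy":0,"dz":0,"rx":0.6,"ry":0,"rz":0,"gripper":1},{"dx":0,"dy":0,"dz":0,"rx":0.6,"ry":0,"rz":0,"gripper":1},{"dx":0,"dy":0,"dz":0,"rx":0.6,"ry":0,"rz":0,"gripper":1},{"dx":0,"dy":0,"dz":0,"rx":0.6,"ry":0,"rz":0,"gripper":1},{"dx":0,"dy":0,"dz":0,"rx":1.2,"ry":0,"rz":0,"gripper":1},{"dx":0,"dy":0,"dz":0,"rx":1.2,"ry":0,"rz":0,"gripper":1},{"dx":0,"dy":0,"dz":0,"rx":1.2,"ry":0,"rz":0,"gripper":1},{"dx":0,"dy":0,"dz":0,"rx":1.2,"ry":0,"rz":0,"gripper":1}]'; python3 -c "
from h import *
st()"
```

```text
time: 1.98
tool_pos: [0.4597, -0.4008, 0.2982]
tool_rot: [-0.368, 0.005, -0.262]
contact_force: [-0.2, 0.5, 1.0]
opening: 0.0918
t 1.975 q [-1.147  0.937  0.821  0.88   2.27  -0.619] p [ 0.4597 -0.4008  0.2982] rot [-0.368  0.005 -0.262] F [-0.2  0.5  1. ] open 0.0918
x [ 0.966 -0.259 -0.005] y [ 0.24   0.902 -0.36 ] z [0.098 0.346 0.933]
```

Run:
```python
from h import *
a,_=read_camera('scene'); b,_=read_camera('wrist')
cv2.imwrite('pics/a1.png',np.hstack([cv2.resize(a,(400,300)),cv2.resize(b,(400,300))])[...,::-1])
d=np.array([.26,.966])
for s in (.13,):
    want([.507-.26*s,-.189-.966*s,.10],-.26,1.2)
```

```text
d [-0.0092  0.1532 -0.155 ] r [ 0.0023 -0.0017 -0.0001] rows 3.5
```

View pics/a1.png

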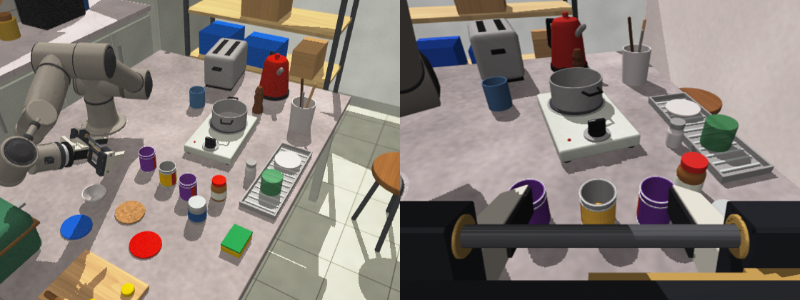

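```bash
python3 -m creep '[{"dx":-0.009,"dy":0.153,"dz":-0.155,"rx":0,"ry":0,"rz":0,"gripper":0.92},{"dx":-0.009,"dy":0.153,"dz":-0.155,"rx":0,"ry":0,"rz":0,"gripper":0.92},{"dx":-0.009,"dy":0.153,"dz":-0.155,"rx":0,"ry":0,"rz":0,"gripper":0.92},{"dx":-0.009,"dy":0.153,"dz":-0.155,"rx":0,"ry":0,"rz":0,"gripper":0.92},{"dx":-0.009,"dy":0.153,"dz":-0.155,"rx":0,"ry":0,"rz":0,"gripper":0.92},{"dx":-0.009,"dy":0.153,"dz":-0.155,"rx":0,"ry":0,"rz":0,"gripper":0.92}]'
python3 - <<'E'
from h import *
st()
a,_=read_camera('scene'); b,d=read_camera('wrist'); cm=cam('wrist')
cv2.imwrite('pics/a2.png',np.hstack([cv2.resize(a,(400,300)),cv2.resize(b,(400,300))])[...,::-1])
want([.507,-.187,.052],-.26,1.2)
X=cloud(cm,d); q=X[(X[...,2]>.078)&(X[...,2]<.095)&(np.hypot(X[...,0]-.507,X[...,1]+.189)<.05)&(d>0)]
A=np.c_[q[:,:2],np.ones(len(q))]; s=np.linalg.lstsq(A,(q[:,:2]**2).sum(1),rcond=None)[0]; c=s[:2]/2
print(len(q),c,np.sqrt(s[2]+c@c))
E
```

```text
time: 2.82
tool_pos: [0.4743, -0.3157, 0.1031]
tool_rot: [-0.376, -0.004, -0.259]
contact_force: [0.6, 0.4, 0.4]
opening: 0.0847
t 2.825 q [-1.077  1.033  1.195  0.735  1.889 -0.967] p [ 0.4743 -0.3157  0.1031] rot [-0.376 -0.004 -0.259] F [0.6 0.4 0.4] open 0.0847
x [ 0.967 -0.256  0.004] y [ 0.239  0.899 -0.367] z [0.091 0.355 0.93 ]
d [-0.0014  0.1425  0.0015] r [0.0043 0.0033 0.0012] rows 2.3
1822 [ 0.50992251 -0.18861423] 0.031532620726245277
```

View pics/a2.png

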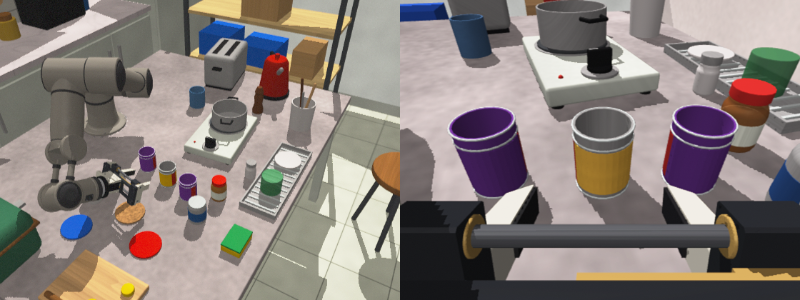

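```bash
python3 -m creep '[{"dx":0,"dy":0.05,"dz":0.001,"rx":0,"ry":0,"rz":0,"gripper":0.92},{"dx":0,"dy":0.1,"dz":0.001,"rx":0,"ry":0,"rz":0,"gripper":0.92},{"dx":0,"dy":0.142,"dz":0.001,"rx":0,"ry":0,"rz":0,"gripper":0.92},{"dx":0,"dy":0.142,"dz":0.001,"rx":0,"ry":0,"rz":0,"gripper":0.92},{"dx":0,"dy":0.142,"dz":0.001,"rx":0,"ry":0,"rz":0,"gripper":0.92}]'
python3 - <<'E'
from h import *
st()
a,_=read_camera('scene'); b,d=read_camera('wrist')
cv2.imwrite('pics/a3.png',np.hstack([cv2.resize(a[120:330,100:380],(400,300)),cv2.resize(b,(400,300))])[...,::-1])
E
```

```text
time: 3.55
tool_pos: [0.5082, -0.1878, 0.0512]
tool_rot: [-0.373, -0.003, -0.26]
contact_force: [0.4, -1.6, -0.4]
opening: 0.0846
t 3.55 q [-0.932  1.018  1.46   0.82   1.64  -1.069] p [ 0.5082 -0.1878  0.0512] rot [-0.373 -0.003 -0.26 ] F [ 0.4 -1.6 -0.4] open 0.0846
x [ 0.966 -0.257  0.003] y [ 0.241  0.9   -0.364] z [0.091 0.353 0.931]
```

View pics/a3.png

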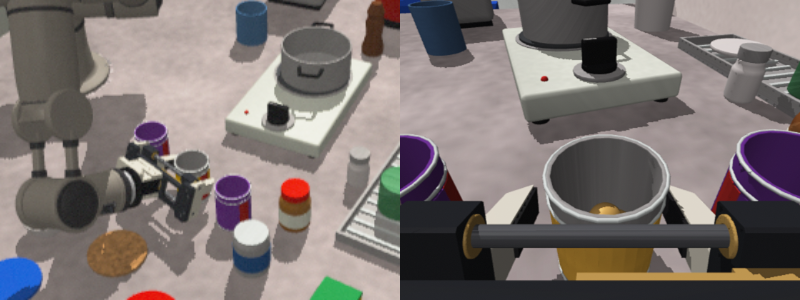

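The tin sits centred between the fingers (wrist view around (605,205)), no contact with the purple ones. Close the gripper.

```bash
python3 -m creep '[{"dx":0,"dy":0,"dz":0,"rx":0,"ry":0,"rz":0,"gripper":0.6},{"dx":0,"dy":0,"dz":0,"rx":0,"ry":0,"rz":0,"gripper":0.6},{"dx":0,"dy":0,"dz":0,"rx":0,"ry":0,"rz":0,"gripper":0.6},{"dx":0,"dy":0,"dz":0,"rx":0,"ry":0,"rz":0,"gripper":0.6},{"dx":0,"dy":0,"dz":0,"rx":0,"ry":0,"rz":0,"gripper":0.6}]' 25
python3 - <<'E'
from h import *
st()
want([.505,-.195,.25],-.26,1.2)
E
```

```text
time: 4.28
tool_pos: [0.5079, -0.1868, 0.0505]
tool_rot: [-0.371, -0.001, -0.261]
contact_force: [0.7, -2.5, 3.6]
opening: 0.0654
t 4.275 q [-0.932  1.02   1.462  0.821  1.64  -1.069] p [ 0.5079 -0.1868  0.0505] rot [-0.371 -0.001 -0.261] F [ 0.7 -2.5  3.6] open 0.0654
x [ 0.966 -0.258  0.001] y [ 0.24   0.9   -0.363] z [0.093 0.35  0.932]
d [-0.0005 -0.0804  0.1827] r [0.0002 0.0006 0.0008] rows 3.2
```

```bash
python3 -m creep '[{"dx":0,"dy":-0.015,"dz":0.037,"rx":0,"ry":0,"rz":0,"gripper":0.6},{"dx":0,"dy":-0.036,"dz":0.093,"rx":0,"ry":0,"rz":0,"gripper":0.6},{"dx":0,"dy":-0.055,"dz":0.14,"rx":0,"ry":0,"rz":0,"gripper":0.6},{"dx":0,"dy":-0.073,"dz":0.186,"rx":0,"ry":0,"rz":0,"gripper":0.6},{"dx":0,"dy":-0.073,"dz":0.186,"rx":0,"ry":0,"rz":0,"gripper":0.6},{"dx":0,"dy":-0.073,"dz":0.186,"rx":0,"ry":0,"rz":0,"gripper":0.6}]'
python3 - <<'E'
from h import *
st()
a,_=read_camera('scene'); b,d=read_camera('wrist')
cv2.imwrite('pics/a4.png',np.hstack([cv2.resize(a[60:330,20:380],(400,300)),cv2.resize(b,(400,300))])[...,::-1])
E
```

```text
time: 5.03
tool_pos: [0.5072, -0.1867, 0.249]
tool_rot: [-0.371, 0.002, -0.26]
contact_force: [0.3, -0.0, -2.6]
opening: 0.065
t 5.025 q [-0.932  0.72   1.425  0.866  1.866 -0.813] p [ 0.5072 -0.1867  0.249 ] rot [-0.371  0.002 -0.26 ] F [ 0.3 -0.  -2.6] open 0.065
x [ 0.967 -0.257 -0.002] y [ 0.239  0.901 -0.363] z [0.095 0.35  0.932]
```

View pics/a4.png

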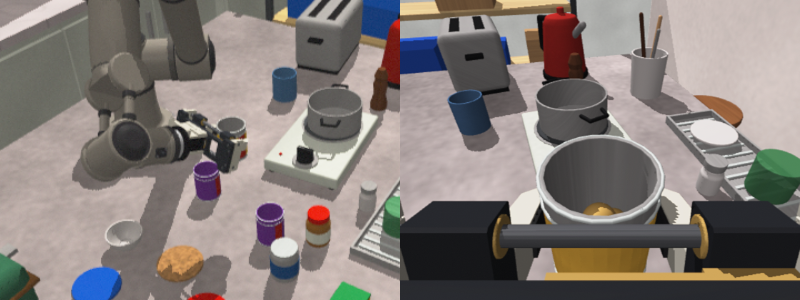

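Run:
```python
from h import *
tz=np.array([0,-.363,.932])
for yaw in (-.26,0):
  for roll in (1.5,2.0,2.3,2.5):
    R=(Ro.from_euler('xyz',[-np.pi/2,0,yaw])*Ro.from_rotvec([1.2,0,0])*Ro.from_rotvec([0,roll,0])).as_matrix()
    z=R@tz; m=z*.035
    print(yaw,roll,'tip',np.degrees(np.arccos(z[2])).round(0),'z',z.round(2),'mouth off',m.round(3),'low lip z',(m[2]-.033*np.hypot(z[0],z[1])).round(3),'body low corners', [ (R@np.array([sx*.095,-.049,sz*.0375])).round(3) for sx in(1,-1) for sz in (1,-1)])
```

```text
-0.26 1.5 tip 79.0 z [ 0.82 -0.54  0.19] mouth off [ 0.029 -0.019  0.007] low lip z -0.026 body low corners [array([ 0.022, -0.088, -0.068]), array([-0.05 , -0.07 , -0.073]), array([ 0.027, -0.018,  0.109]), array([-0.046, -0.001,  0.104])]
-0.26 2.0 tip 103.0 z [ 0.7  -0.68 -0.23] mouth off [ 0.024 -0.024 -0.008] low lip z -0.04 body low corners [array([-0.026, -0.078, -0.077]), array([-0.089, -0.05 , -0.048]), array([ 0.066, -0.038,  0.084]), array([ 0.003, -0.01 ,  0.113])]
-0.26 2.3 tip 117.0 z [ 0.53 -0.72 -0.45] mouth off [ 0.018 -0.025 -0.016] low lip z -0.045 body low corners [array([-0.055, -0.069, -0.072]), array([-0.104, -0.037, -0.025]), array([ 0.081, -0.052,  0.06 ]), array([ 0.031, -0.02 ,  0.107])]
-0.26 2.5 tip 124.0 z [ 0.38 -0.73 -0.56] mouth off [ 0.013 -0.026 -0.02 ] low lip z -0.047 body low corners [array([-0.072, -0.061, -0.063]), array([-0.109, -0.028, -0.007]), array([ 0.086, -0.06 ,  0.043]), array([ 0.048, -0.028,  0.099])]
0 1.5 tip 79.0 z [ 0.93 -0.31  0.19] mouth off [ 0.033 -0.011  0.007] low lip z -0.026 body low corners [array([ 0.044, -0.079, -0.068]), array([-0.031, -0.081, -0.073]), array([ 0.031, -0.01 ,  0.109]), array([-0.044, -0.012,  0.104])]
0 2.0 tip 103.0 z [ 0.85 -0.48 -0.23] mouth off [ 0.03  -0.017 -0.008] low lip z -0.04 body low corners [array([-0.005, -0.083, -0.077]), array([-0.074, -0.071, -0.048]), array([ 0.074, -0.02 ,  0.084]), array([ 0.005, -0.009,  0.113])]
0 2.3 tip 117.0 z [ 0.69 -0.56 -0.45] mouth off [ 0.024 -0.02  -0.016] low lip z -0.045 body low corners [array([-0.035, -0.08 , -0.072]), array([-0.091, -0.062, -0.025]), array([ 0.091, -0.029,  0.06 ]), array([ 0.035, -0.011,  0.107])]
0 2.5 tip 124.0 z [ 0.56 -0.61 -0.56] mouth off [ 0.02  -0.021 -0.02 ] low lip z -0.047 body low corners [array([-0.054, -0.077, -0.063]), array([-0.099, -0.055, -0.007]), array([ 0.099, -0.036,  0.043]), array([ 0.054, -0.014,  0.099])]
```

Run:
```python
from h import *
want([.522,.263,.245],0,1.2)
```

```text
d [-0.1012  0.4102  0.1547] r [-0.0017 -0.0968  0.2411] rows 7.2
```

```bash
python3 -m creep '[{"dx":-0.01,"dy":0.041,"dz":0.015,"rx":0,"ry":-0.01,"rz":0.024,"gripper":0.6},{"dx":-0.02,"dy":0.082,"dz":0.031,"rx":0,"ry":-0.02,"rz":0.048,"gripper":0.6},{"dx":-0.03,"dy":0.123,"dz":0.046,"rx":0,"ry":-0.03,"rz":0.072,"gripper":0.6},{"dx":-0.041,"dy":0.164,"dz":0.062,"rx":0,"ry":-0.039,"rz":0.096,"gripper":0.6},{"dx":-0.051,"dy":0.205,"dz":0.077,"rx":0,"ry":-0.048,"rz":0.12,"gripper":0.6},{"dx":-0.061,"dy":0.246,"dz":0.093,"rx":0,"ry":-0.058,"rz":0.145,"gripper":0.6},{"dx":-0.071,"dy":0.287,"dz":0.108,"rx":0,"ry":-0.068,"rz":0.169,"gripper":0.6},{"dx":-0.081,"dy":0.328,"dz":0.124,"rx":0,"ry":-0.077,"rz":0.193,"gripper":0.6},{"dx":-0.091,"dy":0.369,"dz":0.139,"rx":0,"ry":-0.087,"rz":0.217,"gripper":0.6},{"dx":-0.101,"dy":0.41,"dz":0.155,"rx":0,"ry":-0.097,"rz":0.241,"gripper":0.6},{"dx":-0.101,"dy":0.41,"dz":0.155,"rx":0,"ry":-0.097,"rz":0.241,"gripper":0.6},{"dx":-0.101,"dy":0.41,"dz":0.155,"rx":0,"ry":-0.097,"rz":0.241,"gripper":0.6}]'
python3 - <<'E'
from h import *
st()
a,_=read_camera('scene'); b,d=read_camera('top')
cv2.imwrite('pics/a5.png',np.hstack([cv2.resize(a[60:330,100:460],(400,300)),cv2.resize(b[120:300,120:360],(400,300))])[...,::-1])
E
```

```text
time: 6.62
tool_pos: [0.5223, 0.2624, 0.2448]
tool_rot: [-0.371, -0.001, 0.0]
contact_force: [0.4, -0.4, -1.2]
opening: 0.0648
t 6.625 q [-0.182  0.57   1.759  1.179  1.443 -0.768] p [0.5223 0.2624 0.2448] rot [-0.371 -0.001  0.   ] F [ 0.4 -0.4 -1.2] open 0.0648
x [1.    0.    0.001] y [ 0.     0.932 -0.363] z [-0.001  0.363  0.932]
```

View pics/a5.png

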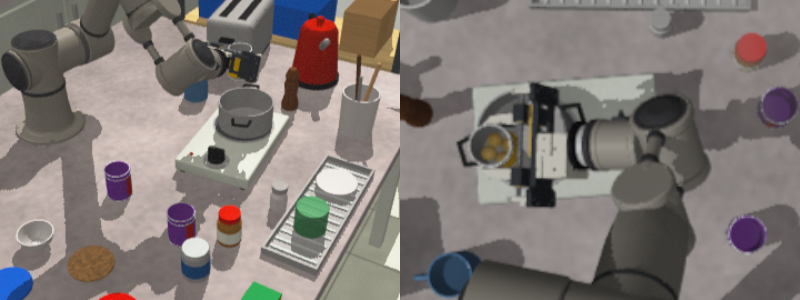

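```bash
python3 -m creep '[{"dx":0,"dy":0.003,"dz":-0.007,"rx":0,"ry":0.15,"rz":0,"gripper":0.6},{"dx":0,"dy":0.006,"dz":-0.015,"rx":0,"ry":0.3,"rz":0,"gripper":0.6},{"dx":0,"dy":0.006,"dz":-0.015,"rx":0,"ry":0.45,"rz":0,"gripper":0.6},{"dx":0,"dy":0.006,"dz":-0.015,"rx":0,"ry":0.6,"rz":0,"gripper":0.6},{"dx":0,"dy":0.006,"dz":-0.015,"rx":0,"ry":0.75,"rz":0,"gripper":0.6},{"dx":0,"dy":0.006,"dz":-0.015,"rx":0,"ry":0.9,"rz":0,"gripper":0.6},{"dx":0,"dy":0.006,"dz":-0.015,"rx":0,"ry":1.05,"rz":0,"gripper":0.6},{"dx":0,"dy":0.006,"dz":-0.015,"rx":0,"ry":1.2,"rz":0,"gripper":0.6},{"dx":0,"dy":0.006,"dz":-0.015,"rx":0,"ry":1.3,"rz":0,"gripper":0.6},{"dx":0,"dy":0.006,"dz":-0.015,"rx":0,"ry":1.4,"rz":0,"gripper":0.6},{"dx":0,"dy":0.006,"dz":-0.015,"rx":0,"ry":1.5,"rz":0,"gripper":0.6},{"dx":0,"dy":0.006,"dz":-0.015,"rx":0,"ry":1.6,"rz":0,"gripper":0.6},{"dx":0,"dy":0.006,"dz":-0.015,"rx":0,"ry":1.6,"rz":0,"gripper":0.6}]'
python3 - <<'E'
from h import *
st()
a,_=read_camera('scene'); b,d=read_camera('top')
cv2.imwrite('pics/a6.png',np.hstack([cv2.resize(a[90:250,220:433],(400,300),interpolation=2),cv2.resize(b[120:300,120:360],(400,300))])[...,::-1])
E
```

```text
time: 8.35
tool_pos: [0.5231, 0.2615, 0.2296]
tool_rot: [-1.636, 1.199, -1.644]
contact_force: [0.4, -0.2, -1.7]
opening: 0.0655
t 8.35 q [-0.183  0.595  1.769  1.184  1.429  0.797] p [0.5231 0.2615 0.2296] rot [-1.636  1.199 -1.644] F [ 0.4 -0.2 -1.7] open 0.0655
x [-0.026 -0.363 -0.932] y [ 0.003  0.932 -0.363] z [ 1.    -0.012 -0.024]
```

View pics/a6.png

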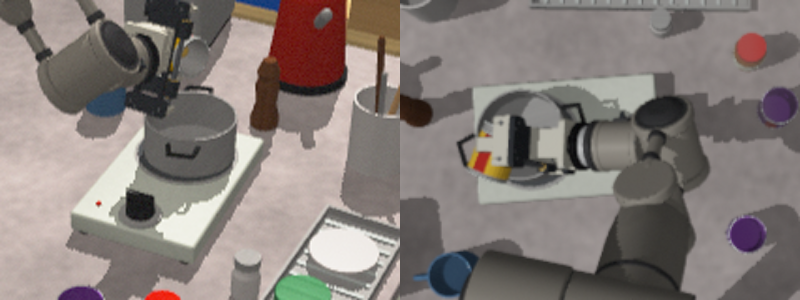

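```bash
python3 -m creep '[{"dx":0,"dy":0,"dz":0,"rx":0,"ry":0.08,"rz":0,"gripper":0.6},{"dx":0,"dy":0,"dz":0,"rx":0,"ry":0.16,"rz":0,"gripper":0.6},{"dx":0,"dy":0,"dz":0,"rx":0,"ry":0.24,"rz":0,"gripper":0.6},{"dx":0,"dy":0,"dz":0,"rx":0,"ry":0.32,"rz":0,"gripper":0.6},{"dx":0,"dy":0,"dz":0,"rx":0,"ry":0.40,"rz":0,"gripper":0.6},{"dx":0,"dy":0,"dz":0,"rx":0,"ry":0.48,"rz":0,"gripper":0.6},{"dx":0,"dy":0,"dz":0,"rx":0,"ry":0.56,"rz":0,"gripper":0.6},{"dx":0,"dy":0,"dz":0,"rx":0,"ry":0.64,"rz":0,"gripper":0.6},{"dx":0,"dy":0,"dz":0,"rx":0,"ry":0.72,"rz":0,"gripper":0.6},{"dx":0,"dy":0,"dz":0,"rx":0,"ry":0.72,"rz":0,"gripper":0.6},{"dx":0,"dy":0,"dz":0,"rx":0,"ry":0.72,"rz":0,"gripper":0.6},{"dx":0,"dy":0,"dz":0,"rx":0,"ry":0.72,"rz":0,"gripper":0.6},{"dx":0,"dy":0,"dz":0,"rx":0,"ry":0.72,"rz":0,"gripper":0.6},{"dx":0,"dy":0,"dz":0,"rx":0,"ry":0.72,"rz":0,"gripper":0.6}]'
python3 - <<'E'
from h import *
st()
a,_=read_camera('scene'); b,d=read_camera('top')
cv2.imwrite('pics/a7.png',np.hstack([cv2.resize(a[90:250,220:433],(400,300),interpolation=2),cv2.resize(b[150:270,130:290],(400,300),interpolation=2)])[...,::-1])
E
```

```text
time: 10.2
tool_pos: [0.5227, 0.2626, 0.2298]
tool_rot: [-2.621, 0.754, -2.769]
contact_force: [1.2, -0.7, -1.4]
opening: 0.0651
t 10.2 q [-0.181  0.595  1.769  1.184  1.429  1.517] p [0.5227 0.2626 0.2298] rot [-2.621  0.754 -2.769] F [ 1.2 -0.7 -1.4] open 0.0651
x [-0.679 -0.266 -0.685] y [ 0.001  0.932 -0.363] z [ 0.734 -0.247 -0.632]
```

View pics/a7.png

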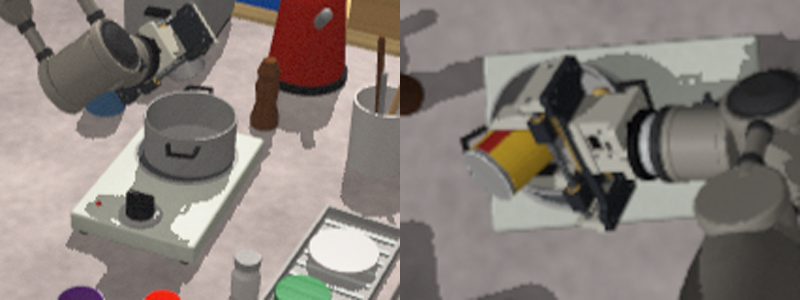

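```bash
python3 -m creep '[{"dx":0,"dy":0,"dz":0,"rx":0,"ry":0.1,"rz":0,"gripper":0.6},{"dx":0,"dy":0,"dz":0,"rx":0,"ry":0.2,"rz":0,"gripper":0.6},{"dx":0,"dy":0,"dz":0,"rx":0,"ry":0.3,"rz":0,"gripper":0.6},{"dx":0,"dy":0,"dz":0.008,"rx":0,"ry":0.3,"rz":0,"gripper":0.6},{"dx":0,"dy":0,"dz":-0.008,"rx":0,"ry":0.3,"rz":0,"gripper":0.6},{"dx":0,"dy":0,"dz":0.008,"rx":0,"ry":0.3,"rz":0,"gripper":0.6},{"dx":0,"dy":0,"dz":0,"rx":0,"ry":0.3,"rz":0,"gripper":0.6},{"dx":0,"dy":0,"dz":0,"rx":0,"ry":0.3,"rz":0,"gripper":0.6},{"dx":0,"dy":0,"dz":0,"rx":0,"ry":0.3,"rz":0,"gripper":0.6}]'
python3 - <<'E'
from h import *
st()
want([.522,.255,.30],0,1.2,0)
E
```

```text
time: 11.42
tool_pos: [0.5226, 0.2627, 0.23]
tool_rot: [-2.719, 0.486, -2.936]
contact_force: [0.5, -0.2, -2.1]
opening: 0.0652
t 11.425 q [-0.181  0.595  1.769  1.184  1.429  1.818] p [0.5226 0.2627 0.23  ] rot [-2.719  0.486 -2.936] F [ 0.5 -0.2 -2.1] open 0.0652
x [-0.865 -0.181 -0.467] y [ 0.001  0.932 -0.363] z [ 0.501 -0.315 -0.806]
d [-0.0309 -0.0326 -0.0543] r [-1.6000e-03 -2.6168e+00  1.1000e-03] rows 14.0
```

```bash
python3 -m creep '[{"dx":-0.015,"dy":-0.016,"dz":-0.027,"rx":0,"ry":-0.15,"rz":0,"gripper":0.6},{"dx":-0.031,"dy":-0.033,"dz":-0.054,"rx":0,"ry":-0.33,"rz":0,"gripper":0.6},{"dx":-0.031,"dy":-0.033,"dz":-0.054,"rx":0,"ry":-0.51,"rz":0,"gripper":0.6},{"dx":-0.031,"dy":-0.033,"dz":-0.054,"rx":0,"ry":-0.69,"rz":0,"gripper":0.6},{"dx":-0.031,"dy":-0.033,"dz":-0.054,"rx":0,"ry":-0.87,"rz":0,"gripper":0.6},{"dx":-0.031,"dy":-0.033,"dz":-0.054,"rx":0,"ry":-1.05,"rz":0,"gripper":0.6},{"dx":-0.031,"dy":-0.033,"dz":-0.054,"rx":0,"ry":-1.23,"rz":0,"gripper":0.6},{"dx":-0.031,"dy":-0.033,"dz":-0.054,"rx":0,"ry":-1.41,"rz":0,"gripper":0.6},{"dx":-0.031,"dy":-0.033,"dz":-0.054,"rx":0,"ry":-1.59,"rz":0,"gripper":0.6},{"dx":-0.031,"dy":-0.033,"dz":-0.054,"rx":0,"ry":-1.77,"rz":0,"gripper":0.6},{"dx":-0.031,"dy":-0.033,"dz":-0.054,"rx":0,"ry":-1.95,"rz":0,"gripper":0.6},{"dx":-0.031,"dy":-0.033,"dz":-0.054,"rx":0,"ry":-2.13,"rz":0,"gripper":0.6},{"dx":-0.031,"dy":-0.033,"dz":-0.054,"rx":0,"ry":-2.31,"rz":0,"gripper":0.6},{"dx":-0.031,"dy":-0.033,"dz":-0.054,"rx":0,"ry":-2.48,"rz":0,"gripper":0.6},{"dx":-0.031,"dy":-0.033,"dz":-0.054,"rx":0,"ry":-2.617,"rz":0,"gripper":0.6},{"dx":-0.031,"dy":-0.033,"dz":-0.054,"rx":0,"ry":-2.617,"rz":0,"gripper":0.6}]'
python3 - <<'E'
from h import *
st()
a,_=read_camera('wrist'); b,d=read_camera('top')
cv2.imwrite('pics/a8.png',np.hstack([cv2.resize(a,(400,300),interpolation=2),cv2.resize(b[150:270,130:290],(400,300),interpolation=2)])[...,::-1])
want([.50,-.10,.30],-.2,1.2,0)
E
```

```text
time: 13.42
tool_pos: [0.5223, 0.2545, 0.2998]
tool_rot: [-0.371, 0.001, -0.002]
contact_force: [0.6, -0.0, -1.1]
opening: 0.0651
t 13.425 q [-0.197  0.488  1.712  1.158  1.504 -0.651] p [0.5223 0.2545 0.2998] rot [-0.371  0.001 -0.002] F [ 0.6 -0.  -1.1] open 0.0651
x [ 1.    -0.002 -0.001] y [ 0.001  0.932 -0.363] z [0.001 0.363 0.932]
d [-0.0216 -0.3304 -0.1285] r [ 0.0007  0.0694 -0.1852] rows 5.7
```

View pics/a8.png

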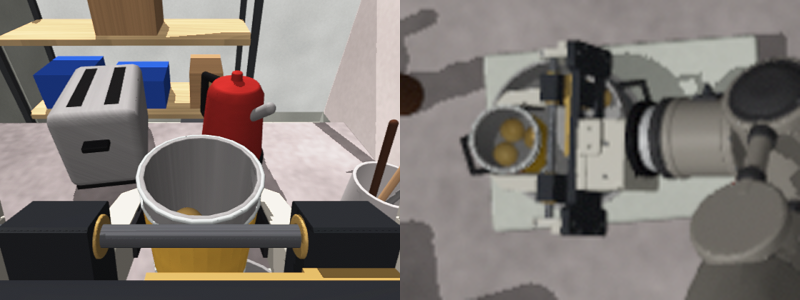

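Run:
```python
from h import *
b,d=read_camera('top')
cv2.imwrite('pics/a9.png',cv2.resize(b[170:245,145:245],(800,600),interpolation=2)[...,::-1])
```

```text
(no output)
```

View pics/a9.png

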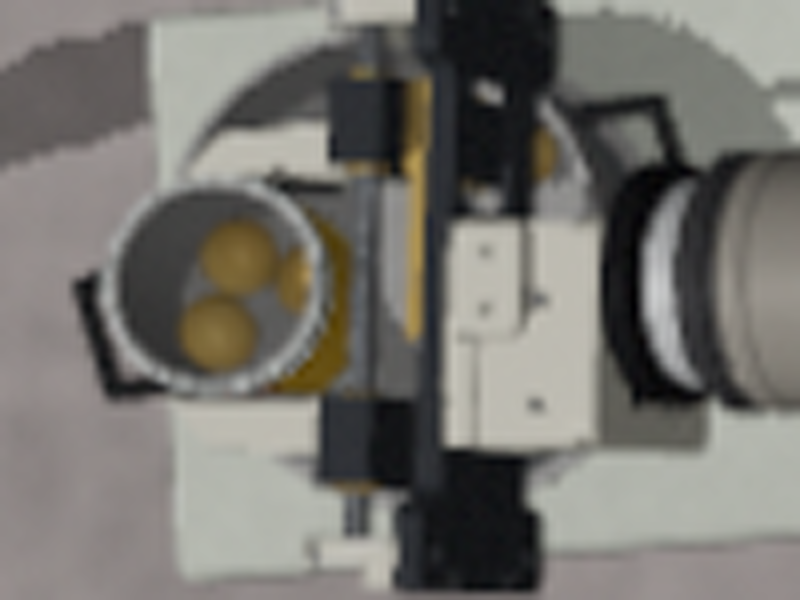

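Run:
```python
from h import *
s=status.observe(); R0=Ro.from_euler('xyz',s['tool_rot'])
A=np.array([.520,.268,.25]);B=np.array([.540,.263,.24])
print(R0.inv().apply(A-s['tool_pos']).round(3),R0.inv().apply(B-s['tool_pos']).round(3), 'up10mm',R0.inv().apply([0,0,.01]).round(4))
for px,ro in [(0,1.6),(0.1,1.8),(.2,2.0),(.3,2.2),(.37,2.4),(.37,2.6),(.37,2.8),(.37,2.95)]:
    R=Ro.from_rotvec([px,0,0])*Ro.from_rotvec([0,ro,0]); z=(R0*R).apply([0,-.363,.932])
    print(px,ro,R.as_rotvec().round(3),'tip',np.degrees(np.arccos(z[2])).round(0),z.round(2))
```

```text
[-0.002  0.031 -0.041] [ 0.018  0.03  -0.053] up10mm [-0.     -0.0036  0.0093]
0 1.6 [0.  1.6 0. ] tip 84.0 [ 0.93 -0.35  0.1 ]
0.1 1.8 [0.071 1.798 0.09 ] tip 96.0 [ 0.91 -0.41 -0.11]
0.2 2.0 [0.128 1.992 0.2  ] tip 109.0 [ 0.85 -0.43 -0.32]
0.3 2.2 [0.168 2.18  0.33 ] tip 122.0 [ 0.75 -0.4  -0.52]
0.37 2.4 [0.172 2.366 0.443] tip 133.0 [ 0.63 -0.37 -0.69]
0.37 2.6 [0.133 2.562 0.479] tip 143.0 [ 0.48 -0.37 -0.8 ]
0.37 2.8 [0.089 2.757 0.516] tip 151.0 [ 0.31 -0.36 -0.88]
0.37 2.95 [0.052 2.902 0.543] tip 156.0 [ 0.17 -0.36 -0.91]
```

```bash
python3 -m creep '[{"dx":0,"dy":0.015,"dz":-0.02,"rx":0,"ry":0.17,"rz":0,"gripper":0.6},{"dx":-0.002,"dy":0.031,"dz":-0.041,"rx":0,"ry":0.34,"rz":0,"gripper":0.6},{"dx":-0.002,"dy":0.031,"dz":-0.041,"rx":0,"ry":0.51,"rz":0,"gripper":0.6},{"dx":-0.002,"dy":0.031,"dz":-0.041,"rx":0,"ry":0.68,"rz":0,"gripper":0.6},{"dx":-0.002,"dy":0.031,"dz":-0.041,"rx":0,"ry":0.85,"rz":0,"gripper":0.6},{"dx":-0.002,"dy":0.031,"dz":-0.041,"rx":0,"ry":1.02,"rz":0,"gripper":0.6},{"dx":-0.002,"dy":0.031,"dz":-0.041,"rx":0,"ry":1.19,"rz":0,"gripper":0.6},{"dx":-0.002,"dy":0.031,"dz":-0.041,"rx":0,"ry":1.36,"rz":0,"gripper":0.6},{"dx":-0.002,"dy":0.031,"dz":-0.041,"rx":0,"ry":1.5,"rz":0,"gripper":0.6},{"dx":-0.002,"dy":0.031,"dz":-0.041,"rx":0,"ry":1.6,"rz":0,"gripper":0.6},{"dx":-0.002,"dy":0.031,"dz":-0.041,"rx":0.035,"ry":1.7,"rz":0.045,"gripper":0.6},{"dx":-0.002,"dy":0.031,"dz":-0.041,"rx":0.071,"ry":1.798,"rz":0.09,"gripper":0.6},{"dx":-0.002,"dy":0.031,"dz":-0.041,"rx":0.1,"ry":1.895,"rz":0.145,"gripper":0.6},{"dx":-0.002,"dy":0.031,"dz":-0.041,"rx":0.128,"ry":1.992,"rz":0.2,"gripper":0.6},{"dx":0.004,"dy":0.031,"dz":-0.043,"rx":0.15,"ry":2.09,"rz":0.265,"gripper":0.6},{"dx":0.008,"dy":0.031,"dz":-0.045,"rx":0.168,"ry":2.18,"rz":0.33,"gripper":0.6},{"dx":0.012,"dy":0.03,"dz":-0.048,"rx":0.172,"ry":2.27,"rz":0.39,"gripper":0.6},{"dx":0.015,"dy":0.03,"dz":-0.05,"rx":0.172,"ry":2.366,"rz":0.443,"gripper":0.6},{"dx":0.018,"dy":0.03,"dz":-0.053,"rx":0.133,"ry":2.562,"rz":0.479,"gripper":0.6},{"dx":0.018,"dy":0.03,"dz":-0.053,"rx":0.133,"ry":2.562,"rz":0.479,"gripper":0.6}]' 30
python3 - <<'E'
from h import *
st()
s=status.observe(); R0=Ro.from_euler('xyz',s['tool_rot']); print(R0.apply([0,-.363,.932]), R0.inv().apply([0,0,.01]))
a,_=read_camera('scene'); b,d=read_camera('top')
cv2.imwrite('pics/b1.png',np.hstack([cv2.resize(a[90:250,220:433],(400,300),interpolation=2),cv2.resize(b[150:270,130:290],(400,300),interpolation=2)])[...,::-1])
E
```

```text
time: 16.08
tool_pos: [0.5407, 0.2631, 0.2392]
tool_rot: [-3.14, 0.541, 3.141]
contact_force: [0.2, 0.1, -2.3]
opening: 0.0648
t 16.075 q [-0.212  0.79   1.75   1.396  1.688  1.621] p [0.5407 0.2631 0.2392] rot [-3.14   0.541  3.141] F [ 0.2  0.1 -2.3] open 0.0648
x [-0.857  0.001 -0.515] y [ 0.002  1.    -0.002] z [ 0.515 -0.002 -0.857]
[ 0.47934504 -0.36518458 -0.79828664] [-5.14999426e-03 -1.68974439e-05 -8.57188856e-03]
```

View pics/b1.png

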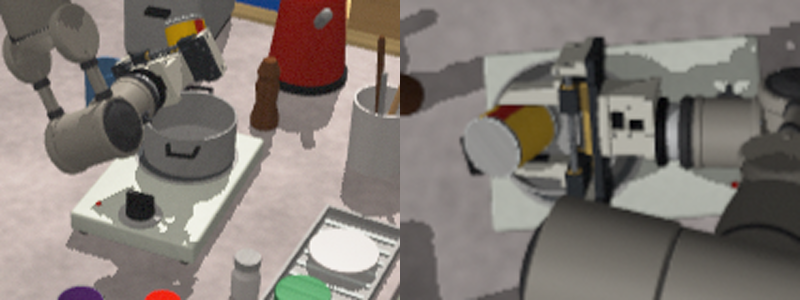

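```bash
python3 -m creep '[{"dx":0,"dy":0,"dz":0,"rx":0,"ry":0.15,"rz":0,"gripper":0.6},{"dx":0,"dy":0,"dz":0,"rx":0,"ry":0.3,"rz":0,"gripper":0.6},{"dx":0,"dy":0,"dz":0,"rx":0,"ry":0.3,"rz":0,"gripper":0.6},{"dx":-0.007,"dy":0,"dz":-0.012,"rx":0,"ry":0.3,"rz":0,"gripper":0.6},{"dx":0.005,"dy":0,"dz":0.008,"rx":0,"ry":0.3,"rz":0,"gripper":0.6},{"dx":-0.007,"dy":0,"dz":-0.012,"rx":0,"ry":0.3,"rz":0,"gripper":0.6},{"dx":0.005,"dy":0,"dz":0.008,"rx":0,"ry":0.3,"rz":0,"gripper":0.6},{"dx":-0.007,"dy":0,"dz":-0.012,"rx":0,"ry":0.3,"rz":0,"gripper":0.6},{"dx":0.005,"dy":0,"dz":0.008,"rx":0,"ry":0.3,"rz":0,"gripper":0.6},{"dx":0,"dy":0,"dz":0,"rx":0,"ry":0.3,"rz":0,"gripper":0.6},{"dx":0,"dy":0,"dz":0,"rx":0,"ry":0.3,"rz":0,"gripper":0.6}]'
python3 - <<'E'
from h import *
st()
want([.522,.262,.30],0,1.2,0)
s=status.observe(); R0=Ro.from_euler('xyz',s['tool_rot']); print('up.06',R0.inv().apply([-.018,0,.06]))
a,_=read_camera('wrist')
cv2.imwrite('pics/b2.png',a[...,::-1])
E
```

```text
time: 17.55
tool_pos: [0.5407, 0.2632, 0.2414]
tool_rot: [-3.14, 0.245, 3.141]
contact_force: [0.3, 0.2, -2.6]
opening: 0.0653
t 17.55 q [-0.212  0.787  1.75   1.396  1.689  1.921] p [0.5407 0.2632 0.2414] rot [-3.14   0.245  3.141] F [ 0.3  0.2 -2.6] open 0.0653
x [-0.97   0.001 -0.242] y [ 0.001  1.    -0.001] z [ 0.242 -0.001 -0.97 ]
d [ 0.0039 -0.0012 -0.0614] r [-0.0675 -2.851  -0.5328] rows 15.5
up.06 [ 2.91762111e-03 -9.15858916e-05 -6.25737892e-02]
```

View pics/b2.png

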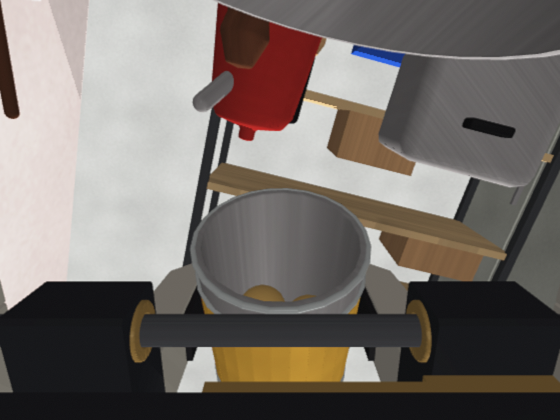

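```bash
python3 -m creep '[{"dx":-0.012,"dy":0,"dz":-0.048,"rx":0,"ry":0,"rz":0,"gripper":0.6},{"dx":0,"dy":0,"dz":0,"rx":0,"ry":0,"rz":0,"gripper":0.6},{"dx":-0.012,"dy":0,"dz":-0.048,"rx":0,"ry":0,"rz":0,"gripper":0.6},{"dx":0,"dy":0,"dz":0,"rx":0,"ry":0,"rz":0,"gripper":0.6},{"dx":0.01,"dy":0,"dz":-0.03,"rx":0,"ry":0.12,"rz":0,"gripper":0.6},{"dx":-0.01,"dy":0,"dz":0,"rx":0,"ry":-0.05,"rz":0,"gripper":0.6},{"dx":0.01,"dy":0,"dz":-0.03,"rx":0,"ry":0.12,"rz":0,"gripper":0.6},{"dx":-0.01,"dy":0,"dz":0,"rx":0,"ry":-0.05,"rz":0,"gripper":0.6},{"dx":0,"dy":0,"dz":0,"rx":0,"ry":0,"rz":0,"gripper":0.6}]'
python3 - <<'E'
from h import *
st()
a,_=read_camera('wrist')
cv2.imwrite('pics/b3.png',a[...,::-1])
E
```

```text
time: 18.73
tool_pos: [0.5413, 0.263, 0.239]
tool_rot: [-3.14, 0.242, 3.14]
contact_force: [-0.1, 0.5, -0.9]
opening: 0.0654
t 18.725 q [-0.212  0.791  1.748  1.396  1.688  1.92 ] p [0.5413 0.263  0.239 ] rot [-3.14   0.242  3.14 ] F [-0.1  0.5 -0.9] open 0.0654
x [-0.971  0.001 -0.24 ] y [ 0.002  1.    -0.002] z [ 0.24  -0.002 -0.971]
```

View pics/b3.png

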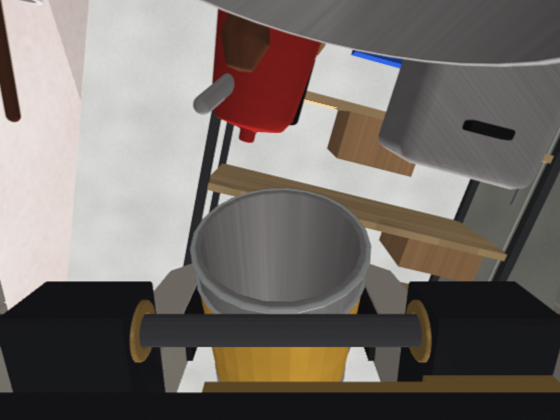

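```bash
python3 -m creep '[{"dx":0.002,"dy":0,"dz":-0.03,"rx":0,"ry":-0.17,"rz":-0.03,"gripper":0.6},{"dx":0.004,"dy":-0.001,"dz":-0.06,"rx":-0.01,"ry":-0.35,"rz":-0.065,"gripper":0.6},{"dx":0.004,"dy":-0.001,"dz":-0.06,"rx":-0.012,"ry":-0.53,"rz":-0.1,"gripper":0.6},{"dx":0.004,"dy":-0.001,"dz":-0.06,"rx":-0.017,"ry":-0.71,"rz":-0.133,"gripper":0.6},{"dx":0.004,"dy":-0.001,"dz":-0.06,"rx":-0.025,"ry":-1.06,"rz":-0.2,"gripper":0.6},{"dx":0.004,"dy":-0.001,"dz":-0.06,"rx":-0.025,"ry":-1.06,"rz":-0.2,"gripper":0.6},{"dx":0.004,"dy":-0.001,"dz":-0.06,"rx":-0.034,"ry":-1.42,"rz":-0.266,"gripper":0.6},{"dx":0.004,"dy":-0.001,"dz":-0.06,"rx":-0.034,"ry":-1.42,"rz":-0.266,"gripper":0.6},{"dx":0.004,"dy":-0.001,"dz":-0.06,"rx":-0.05,"ry":-2.13,"rz":-0.4,"gripper":0.6},{"dx":0.004,"dy":-0.001,"dz":-0.06,"rx":-0.05,"ry":-2.13,"rz":-0.4,"gripper":0.6},{"dx":0.004,"dy":-0.001,"dz":-0.06,"rx":-0.05,"ry":-2.13,"rz":-0.4,"gripper":0.6},{"dx":0.004,"dy":-0.001,"dz":-0.06,"rx":-0.05,"ry":-2.13,"rz":-0.4,"gripper":0.6},{"dx":0.004,"dy":-0.001,"dz":-0.06,"rx":-0.067,"ry":-2.851,"rz":-0.533,"gripper":0.6},{"dx":0.004,"dy":-0.001,"dz":-0.06,"rx":-0.067,"ry":-2.851,"rz":-0.533,"gripper":0.6},{"dx":0.004,"dy":-0.001,"dz":-0.06,"rx":-0.067,"ry":-2.851,"rz":-0.533,"gripper":0.6},{"dx":0.004,"dy":-0.001,"dz":-0.06,"rx":-0.067,"ry":-2.851,"rz":-0.533,"gripper":0.6},{"dx":0.004,"dy":-0.001,"dz":-0.06,"rx":-0.067,"ry":-2.851,"rz":-0.533,"gripper":0.6}]'
python3 - <<'E'
from h import *
st()
b,d=read_camera('top')
cv2.imwrite('pics/b4.png',cv2.resize(b[150:255,130:270],(800,600),interpolation=2)[...,::-1])
want([.50,-.10,.28],-.3,1.2,0)
E
```

```text
time: 20.9
tool_pos: [0.521, 0.2625, 0.2978]
tool_rot: [-0.371, 0.005, -0.001]
contact_force: [1.2, 0.5, 0.1]
opening: 0.0652
t 20.9 q [-0.182  0.49   1.716  1.166  1.492 -0.648] p [0.521  0.2625 0.2978] rot [-0.371  0.005 -0.001] F [1.2 0.5 0.1] open 0.0652
x [ 1.    -0.001 -0.005] y [-0.001  0.932 -0.363] z [0.005 0.363 0.932]
d [-0.0209 -0.3313 -0.148 ] r [ 0.0014  0.1018 -0.2811] rows 5.8
```

View pics/b4.png

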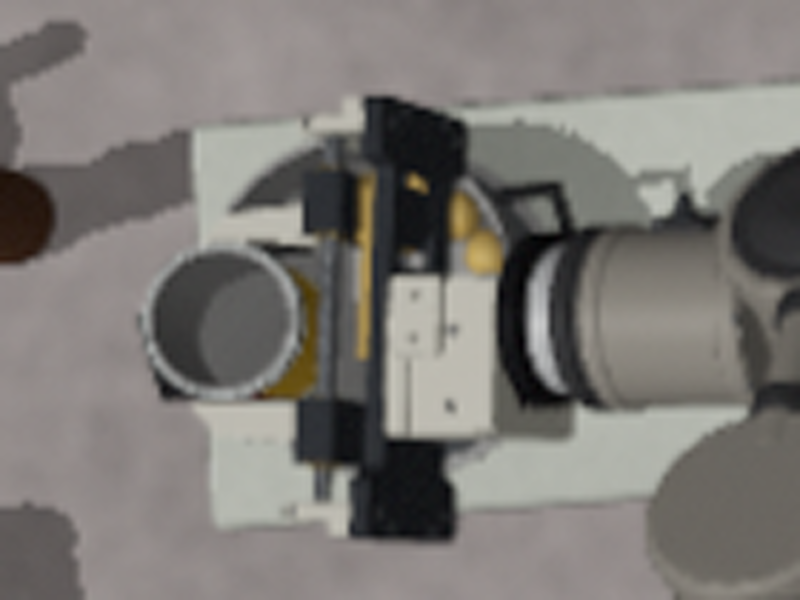

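```bash
python3 -m creep '[{"dx":-0.003,"dy":-0.05,"dz":-0.021,"rx":0,"ry":0.015,"rz":-0.04,"gripper":0.6},{"dx":-0.006,"dy":-0.1,"dz":-0.043,"rx":0,"ry":0.03,"rz":-0.08,"gripper":0.6},{"dx":-0.009,"dy":-0.15,"dz":-0.064,"rx":0,"ry":0.045,"rz":-0.12,"gripper":0.6},{"dx":-0.012,"dy":-0.2,"dz":-0.086,"rx":0,"ry":0.06,"rz":-0.16,"gripper":0.6},{"dx":-0.015,"dy":-0.25,"dz":-0.107,"rx":0,"ry":0.075,"rz":-0.2,"gripper":0.6},{"dx":-0.018,"dy":-0.3,"dz":-0.128,"rx":0,"ry":0.09,"rz":-0.24,"gripper":0.6},{"dx":-0.02,"dy":-0.335,"dz":-0.142,"rx":0,"ry":0.1,"rz":-0.28,"gripper":0.6},{"dx":-0.02,"dy":-0.335,"dz":-0.142,"rx":0,"ry":0.1,"rz":-0.28,"gripper":0.6}]'
python3 - <<'E'
from h import *
st()
a,_=read_camera('wrist');b,d=read_camera('top')
cv2.imwrite('pics/b5.png',np.hstack([cv2.resize(a,(400,300)),cv2.resize(b[150:255,130:270],(400,300),interpolation=2)])[...,::-1])
want([.48,-.394,.16],-.3,1.2,0)
E
```

```text
time: 21.95
tool_pos: [0.5019, -0.104, 0.286]
tool_rot: [-0.371, -0.002, -0.303]
contact_force: [-0.0, 0.6, -1.2]
opening: 0.0646
t 21.95 q [-0.864  0.563  1.619  0.936  1.77  -0.787] p [ 0.5019 -0.104   0.286 ] rot [-0.371 -0.002 -0.303] F [-0.   0.6 -1.2] open 0.0646
x [ 0.955 -0.298  0.002] y [ 0.278  0.889 -0.363] z [0.106 0.347 0.932]
d [ 0.0649 -0.2211 -0.2214] r [-0.0003  0.0028 -0.0007] rows 5.1
```

View pics/b5.png

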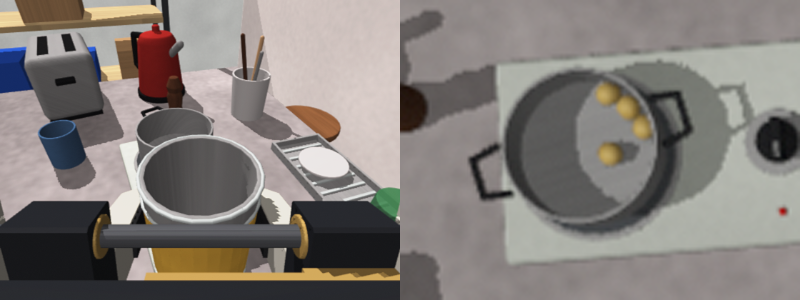

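```bash
python3 -m creep '[{"dx":0.011,"dy":-0.037,"dz":-0.037,"rx":0,"ry":0,"rz":0,"gripper":0.6},{"dx":0.022,"dy":-0.074,"dz":-0.074,"rx":0,"ry":0,"rz":0,"gripper":0.6},{"dx":0.032,"dy":-0.11,"dz":-0.11,"rx":0,"ry":0,"rz":0,"gripper":0.6},{"dx":0.043,"dy":-0.147,"dz":-0.147,"rx":0,"ry":0,"rz":0,"gripper":0.6},{"dx":0.054,"dy":-0.184,"dz":-0.184,"rx":0,"ry":0,"rz":0,"gripper":0.6},{"dx":0.065,"dy":-0.221,"dz":-0.221,"rx":0,"ry":0,"rz":0,"gripper":0.6},{"dx":0.065,"dy":-0.221,"dz":-0.221,"rx":0,"ry":0,"rz":0,"gripper":0.6},{"dx":0.065,"dy":-0.221,"dz":-0.221,"rx":0,"ry":0,"rz":0,"gripper":0.6}]'
python3 - <<'E'
from h import *
st()
a,_=read_camera('scene');b,d=read_camera('top'); w,dw=read_camera('wrist'); cm=cam('wrist')
cv2.imwrite('pics/b6.png',np.hstack([cv2.resize(a[130:370,60:380],(400,300)),cv2.resize(b[170:320,320:520],(400,300),interpolation=2)])[...,::-1])
X=cloud(cm,dw); p=status.observe()['tool_pos']
q=X[(X[...,2]>p[2]+.025)&(X[...,2]<p[2]+.045)&(np.hypot(X[...,0]-p[0],X[...,1]-p[1])<.05)&(dw>0)]
A=np.c_[q[:,:2],np.ones(len(q))]; s=np.linalg.lstsq(A,(q[:,:2]**2).sum(1),rcond=None)[0]; c=s[:2]/2
print(len(q),c,np.sqrt(s[2]+c@c),'rim z-tcp',np.percentile(q[:,2],[50,90,97])-p[2])
want([.481,-.392,.061],-.3,1.2,0)
E
```

```text
time: 23.05
tool_pos: [0.4816, -0.3927, 0.1607]
tool_rot: [-0.37, -0.004, -0.296]
contact_force: [-0.6, 0.3, -0.5]
opening: 0.0653
t 23.05 q [-1.127  1.063  0.935  0.798  2.067 -0.801] p [ 0.4816 -0.3927  0.1607] rot [-0.37  -0.004 -0.296] F [-0.6  0.3 -0.5] open 0.0653
x [ 0.957 -0.292  0.004] y [ 0.273  0.891 -0.361] z [0.102 0.347 0.932]
7954 [ 0.48020187 -0.3933521 ] 0.03136509174268691 rim z-tcp [0.03370215 0.03477345 0.0351111 ]
d [-0.0014  0.0372 -0.094 ] r [ 0.0009  0.0069 -0.002 ] rows 1.6
```

View pics/b6.png

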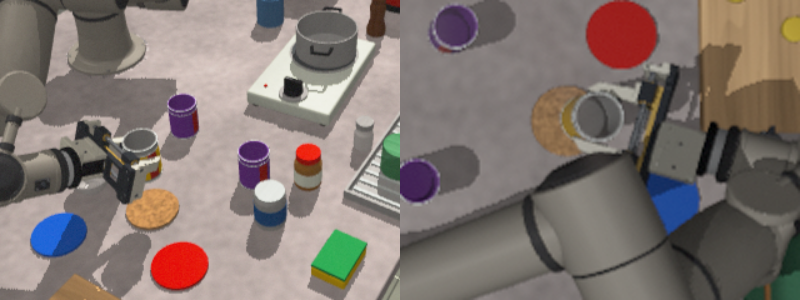

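Run:
```python
from h import *
for n in ('scene','top'):
    a,d=read_camera(n); X=cloud(cam(n),d)
    m=(d>0)&(X[...,2]>.06)&(X[...,0]>.2)&(X[...,0]<.48)&(X[...,1]<-.3)&(X[...,1]>-.75)
    q=X[m]
    for x in np.arange(.2,.48,.04):
        for y in np.arange(-.74,-.3,.04):
            k=q[(abs(q[:,0]-x-.02)<.02)&(abs(q[:,1]-y-.02)<.02)]
            if len(k): print(n,(x+.02).round(2),(y+.02).round(2),'min',k[:,2].min().round(3),'max',k[:,2].max().round(3))
```

```text
scene 0.22 -0.68 min 0.159 max 0.172
scene 0.22 -0.64 min 0.159 max 0.162
scene 0.22 -0.44 min 0.435 max 0.515
scene 0.22 -0.4 min 0.501 max 0.525
scene 0.22 -0.36 min 0.518 max 0.524
scene 0.26 -0.72 min 0.165 max 0.173
scene 0.26 -0.68 min 0.159 max 0.173
scene 0.26 -0.64 min 0.162 max 0.162
scene 0.26 -0.56 min 0.314 max 0.327
scene 0.26 -0.52 min 0.405 max 0.405
scene 0.26 -0.48 min 0.412 max 0.456
scene 0.26 -0.44 min 0.443 max 0.507
scene 0.26 -0.4 min 0.487 max 0.524
scene 0.26 -0.36 min 0.517 max 0.525
scene 0.3 -0.72 min 0.161 max 0.174
scene 0.3 -0.68 min 0.162 max 0.173
scene 0.3 -0.64 min 0.122 max 0.126
scene 0.3 -0.6 min 0.277 max 0.317
scene 0.3 -0.56 min 0.287 max 0.388
scene 0.3 -0.52 min 0.376 max 0.426
scene 0.3 -0.48 min 0.417 max 0.459
scene 0.3 -0.44 min 0.448 max 0.491
scene 0.3 -0.4 min 0.458 max 0.519
scene 0.3 -0.36 min 0.424 max 0.525
scene 0.3 -0.32 min 0.519 max 0.524
scene 0.34 -0.72 min 0.061 max 0.261
scene 0.34 -0.68 min 0.06 max 0.285
scene 0.34 -0.64 min 0.061 max 0.277
scene 0.34 -0.6 min 0.268 max 0.293
scene 0.34 -0.56 min 0.271 max 0.397
scene 0
[... 3033 characters left out ...]
.324
top 0.42 -0.68 min 0.318 max 0.347
top 0.42 -0.64 min 0.287 max 0.345
top 0.42 -0.6 min 0.271 max 0.362
top 0.42 -0.56 min 0.245 max 0.359
top 0.42 -0.52 min 0.219 max 0.355
top 0.42 -0.48 min 0.169 max 0.251
top 0.42 -0.44 min 0.163 max 0.228
top 0.42 -0.4 min 0.156 max 0.221
top 0.42 -0.36 min 0.167 max 0.514
top 0.42 -0.32 min 0.456 max 0.533
top 0.46 -0.72 min 0.296 max 0.313
top 0.46 -0.68 min 0.281 max 0.333
top 0.46 -0.64 min 0.259 max 0.331
top 0.46 -0.6 min 0.247 max 0.311
top 0.46 -0.56 min 0.226 max 0.272
top 0.46 -0.52 min 0.223 max 0.258
top 0.46 -0.48 min 0.159 max 0.234
top 0.46 -0.44 min 0.111 max 0.222
top 0.46 -0.4 min 0.108 max 0.201
top 0.46 -0.36 min 0.112 max 0.202
```

```bash
python3 -m creep '[{"dx":0,"dy":0,"dz":0,"rx":0,"ry":-0.05,"rz":0.138,"gripper":0.6},{"dx":0,"dy":0,"dz":0,"rx":0.001,"ry":-0.107,"rz":0.276,"gripper":0.6},{"dx":0,"dy":0,"dz":0,"rx":0.001,"ry":-0.107,"rz":0.276,"gripper":0.6},{"dx":0,"dy":0,"dz":0,"rx":0.001,"ry":-0.107,"rz":0.276,"gripper":0.6}]'
python3 - <<'E'
from h import *
st()
a,da=read_camera('scene');b,d=read_camera('top'); cm=cam('top')
cv2.imwrite('pics/b7.png',np.hstack([cv2.resize(a[130:400,0:360],(400,300)),cv2.resize(b[170:350,320:560],(400,300),interpolation=2)])[...,::-1])
X=cloud(cm,d); h=cv2.cvtColor(b,cv2.COLOR_RGB2HSV); g=(h[...,0]>40)&(h[...,0]<95)&(h[...,1]>70)&(d>0)&(X[...,1]<-.5)&(X[...,2]>.03)
q=X[g&(X[...,0]<.5)]; print('bin',q.min(0),q.max(0))
want([.481,-.393,.0605],0,1.2,0)
E
```

```text
time: 23.8
tool_pos: [0.4808, -0.394, 0.1608]
tool_rot: [-0.371, -0.004, -0.004]
contact_force: [-0.7, -0.7, -1.3]
opening: 0.0653
t 23.8 q [-1.046  1.186  0.646  0.702  2.322 -0.842] p [ 0.4808 -0.394   0.1608] rot [-0.371 -0.004 -0.004] F [-0.7 -0.7 -1.3] open 0.0653
x [ 1.    -0.004  0.004] y [ 0.005  0.932 -0.363] z [-0.003  0.363  0.932]
bin [ 0.06167071 -0.79999722  0.03022621] [ 0.33645818 -0.64702821  0.18223272]
d [ 0.0003  0.0379 -0.0933] r [0.0005 0.0026 0.0058] rows 1.6
```

View pics/b7.png

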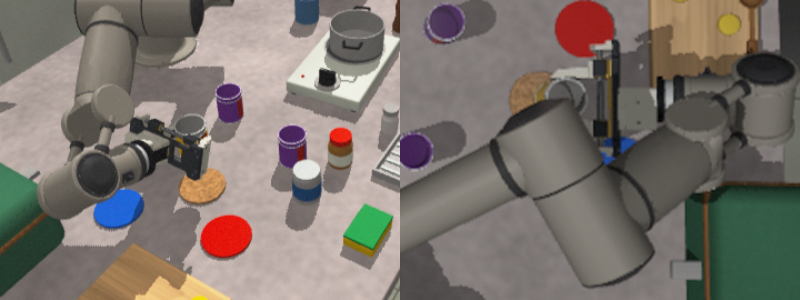

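Run:
```python
from h import *
for n in ('scene','top'):
    a,d=read_camera(n); X=cloud(cam(n),d)
    m=(d>0)&(X[...,2]>.03)&(X[...,0]>.3)&(X[...,0]<.62)&(X[...,1]<-.5)&(X[...,1]>-.86)
    q=X[m]
    print(n)
    for x in np.arange(.3,.62,.04):
        print((x+.02).round(2),' '.join(('%.2f-%.2f'%(k[:,2].min(),k[:,2].max()) if len(k) else '    -    ') for y in np.arange(-.86,-.5,.04) for k in [q[(abs(q[:,0]-x-.02)<.02)&(abs(q[:,1]-y-.02)<.02)]]))
```

```text
scene
0.32     -     0.03-0.14 0.03-0.17 0.03-0.17 0.03-0.17 0.04-0.06     -         -     0.37-0.39
0.36 0.03-0.04 0.03-0.14 0.03-0.15 0.03-0.15 0.03-0.15     -     0.27-0.33 0.27-0.36 0.35-0.39
0.4     -         -         -     0.27-0.28 0.27-0.28 0.26-0.27 0.25-0.34 0.24-0.37 0.36-0.39
0.44     -         -         -     0.23-0.30 0.27-0.30     -     0.33-0.36 0.25-0.38 0.23-0.38
0.48     -     0.03-0.04 0.03-0.04 0.21-0.32 0.21-0.34 0.32-0.34 0.27-0.35 0.25-0.35 0.18-0.34
0.52     -     0.03-0.04 0.03-0.04 0.24-0.33 0.24-0.34 0.22-0.34 0.20-0.33 0.19-0.27 0.19-0.25
0.56     -     0.04-0.04 0.03-0.04 0.29-0.30 0.27-0.31 0.27-0.31     -         -         -    
0.6     -         -         -     0.03-0.03     -         -         -         -         -    
top
0.32     -     0.12-0.17 0.12-0.18 0.12-0.18 0.12-0.18 0.04-0.17     -     0.30-0.31 0.36-0.39
0.36     -     0.13-0.13     -     0.12-0.12 0.12-0.13     -     0.28-0.33 0.30-0.37 0.35-0.40
0.4     -         -         -     0.27-0.28 0.26-0.28 0.25-0.27 0.26-0.34 0.34-0.38 0.36-0.39
0.44     -         -         -     0.26-0.30 0.27-0.32 0.23-0.31 0.28-0.36 0.34-0.38 0.22-0.38
0.48     -         -         -     0.29-0.32 0.31-0.35 0.27-0.34 0.26-0.34 0.24-0.35 0.22-0.33
0.52     -         -         -     0.30-0.33 0.30-0.34 0.26-0.34 0.03-0.32 0.23-0.26 0.23-0.24
0.56     -     0.04-0.04 0.03-0.04 0.03-0.03 0.27-0.29 0.27-0.28 0.03-0.03     -         -    
0.6     -     0.03-0.05 0.03-0.04 0.03-0.04     -         -         -         -         -
```

Run:
```python
from h import *
for n in ('scene','top'):
    a,d=read_camera(n); X=cloud(cam(n),d); ok=(d>0)&(X[...,1]<-.62)&(X[...,1]>-.80)&(X[...,0]>.2)&(X[...,0]<.6)
    q=X[ok&(X[...,2]>.2)]; print(n,'arm min x',np.percentile(q[:,0],[0,1,5]), 'max',q[:,0].max(),'ymin',q[:,1].min())
    q=X[ok&(X[...,2]<.2)&(X[...,2]>.07)]
    for lo in np.arange(.07,.2,.02):
        k=q[(q[:,2]>=lo)&(q[:,2]<lo+.02)]
        if len(k): print('bin z',lo.round(2),'max x',np.percentile(k[:,0],[95,99,100]).round(3), 'y of those',k[k[:,0]>k[:,0].max()-.01][:,1].min().round(3),k[k[:,0]>k[:,0].max()-.01][:,1].max().round(3))
want([.490,-.387,.161],.1,1.2,0)
```

```text
scene arm min x [0.39466527 0.40912078 0.43238647] max 0.5545187005495311 ymin -0.7332101026468967
bin z 0.07 max x [0.344 0.345 0.346] y of those -0.8 -0.669
bin z 0.09 max x [0.344 0.345 0.347] y of those -0.8 -0.674
bin z 0.11 max x [0.348 0.35  0.351] y of those -0.793 -0.685
bin z 0.13 max x [0.344 0.345 0.346] y of those -0.784 -0.688
bin z 0.15 max x [0.337 0.339 0.342] y of those -0.773 -0.686
bin z 0.17 max x [0.315 0.322 0.322] y of those -0.748 -0.676
top arm min x [0.39196469 0.40225882 0.40972357] max 0.5468057670875527 ymin -0.7290991739176756
bin z 0.07 max x [0.311 0.317 0.318] y of those -0.659 -0.653
bin z 0.09 max x [0.31  0.316 0.318] y of those -0.656 -0.652
bin z 0.11 max x [0.341 0.341 0.341] y of those -0.8 -0.67
bin z 0.13 max x [0.336 0.339 0.34 ] y of those -0.799 -0.668
bin z 0.15 max x [0.329 0.332 0.336] y of those -0.791 -0.667
bin z 0.17 max x [0.307 0.314 0.32 ] y of those -0.779 -0.677
d [0.0096 0.0072 0.0026] r [ 0.0012 -0.033   0.098 ] rows 0.6
```

```bash
python3 -m creep '[{"dx":0.001,"dy":0.014,"dz":-0.034,"rx":0,"ry":0,"rz":0,"gripper":0.6},{"dx":0.001,"dy":0.027,"dz":-0.067,"rx":0,"ry":0,"rz":0,"gripper":0.6},{"dx":0.001,"dy":0.034,"dz":-0.085,"rx":0,"ry":0,"rz":0,"gripper":0.6},{"dx":0.001,"dy":0.037,"dz":-0.092,"rx":0,"ry":0,"rz":0,"gripper":0.6},{"dx":0.001,"dy":0.037,"dz":-0.092,"rx":0,"ry":0,"rz":0,"gripper":0.6},{"dx":0.001,"dy":0.037,"dz":-0.092,"rx":0,"ry":0,"rz":0,"gripper":0.6}]'
python3 - <<'E'
from h import *
st()
a,da=read_camera('scene'); dw,dd=read_camera('wrist'); cm=cam('wrist')
cv2.imwrite('pics/b8.png',np.hstack([cv2.resize(a[130:340,60:340],(400,300),interpolation=2),cv2.resize(dw,(400,300))])[...,::-1])
E
```

```text
time: 24.85
tool_pos: [0.4826, -0.3936, 0.0629]
tool_rot: [-0.373, -0.006, -0.002]
contact_force: [0.0, 0.8, -1.3]
opening: 0.0651
t 24.85 q [-1.043  1.306  0.64   0.641  2.23  -0.937] p [ 0.4826 -0.3936  0.0629] rot [-0.373 -0.006 -0.002] F [ 0.   0.8 -1.3] open 0.0651
x [ 1.    -0.002  0.006] y [ 0.004  0.931 -0.365] z [-0.005  0.365  0.931]
```

View pics/b8.png

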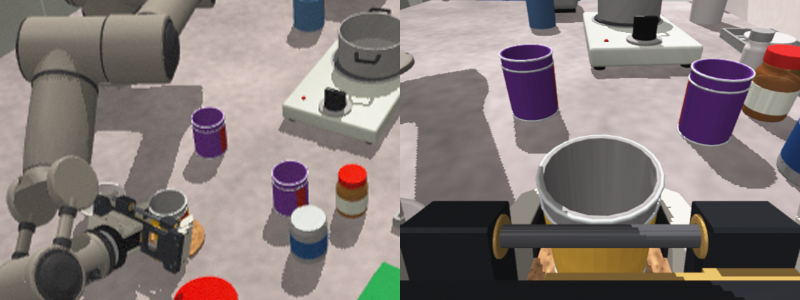

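```bash
python3 -m creep '[{"dx":0,"dy":0.001,"dz":-0.002,"rx":0,"ry":0,"rz":0,"gripper":0.6},{"dx":-0.001,"dy":0.002,"dz":-0.0045,"rx":0,"ry":0,"rz":0,"gripper":0.6},{"dx":-0.001,"dy":0.002,"dz":-0.0045,"rx":0,"ry":0,"rz":0,"gripper":0.6},{"dx":-0.001,"dy":0.002,"dz":-0.0045,"rx":0,"ry":0,"rz":0,"gripper":0.6}]'; python3 -c "
from h import *
st()"
```

```text
time: 25.45
tool_pos: [0.4821, -0.393, 0.0586]
tool_rot: [-0.372, -0.008, -0.001]
contact_force: [5.2, -1.5, 8.2]
opening: 0.065
t 25.45 q [-1.043  1.311  0.642  0.639  2.226 -0.944] p [ 0.4821 -0.393   0.0586] rot [-0.372 -0.008 -0.001] F [ 5.2 -1.5  8.2] open 0.065
x [ 1.    -0.001  0.008] y [ 0.004  0.932 -0.363] z [-0.007  0.363  0.932]
```

```bash
python3 -m creep '[{"dx":0,"dy":-0.0003,"dz":0.0008,"rx":0,"ry":0,"rz":0,"gripper":0.6},{"dx":0,"dy":-0.0003,"dz":0.0008,"rx":0,"ry":0,"rz":0,"gripper":0.73},{"dx":0,"dy":-0.0003,"dz":0.0008,"rx":0,"ry":0,"rz":0,"gripper":0.8},{"dx":0,"dy":-0.0003,"dz":0.0008,"rx":0,"ry":0,"rz":0,"gripper":1},{"dx":0,"dy":-0.0003,"dz":0.0008,"rx":0,"ry":0,"rz":0,"gripper":1},{"dx":0,"dy":-0.0003,"dz":0.0008,"rx":0,"ry":0,"rz":0,"gripper":1}]'
python3 - <<'E'
from h import *
st()
a,da=read_camera('scene'); dw,dd=read_camera('wrist'); cm=cam('wrist')
cv2.imwrite('pics/b9.png',np.hstack([cv2.resize(a[200:350,120:320],(400,300),interpolation=2),cv2.resize(dw,(400,300))])[...,::-1])
X=cloud(cm,dd); p=[.482,-.393]
q=X[(X[...,2]>.08)&(X[...,2]<.105)&(np.hypot(X[...,0]-p[0],X[...,1]-p[1])<.05)&(dd>0)]
A=np.c_[q[:,:2],np.ones(len(q))]; s=np.linalg.lstsq(A,(q[:,:2]**2).sum(1),rcond=None)[0]; c=s[:2]/2
print(len(q),c,np.sqrt(s[2]+c@c),q[:,2].max())
E
```

```text
time: 26.2
tool_pos: [0.4813, -0.3928, 0.0573]
tool_rot: [-0.371, -0.004, -0.002]
contact_force: [0.2, 0.3, 0.2]
opening: 0.091
t 26.2 q [-1.044  1.312  0.644  0.636  2.225 -0.944] p [ 0.4813 -0.3928  0.0573] rot [-0.371 -0.004 -0.002] F [0.2 0.3 0.2] open 0.091
x [ 1.    -0.002  0.004] y [ 0.003  0.932 -0.363] z [-0.004  0.363  0.932]
9680 [ 0.4806681 -0.3937666] 0.03133903013586492 0.09452903782258817
```

View pics/b9.png

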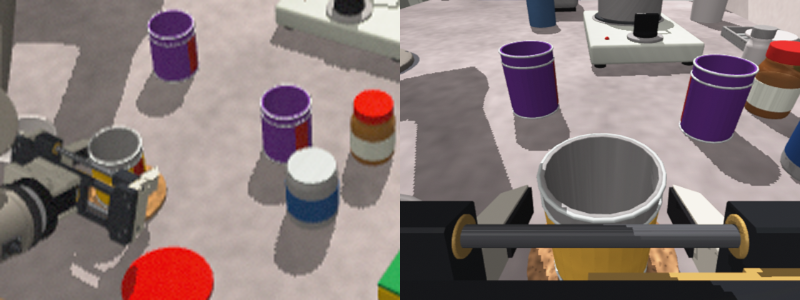

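```bash
python3 -m creep '[{"dx":0,"dy":-0.011,"dz":0.028,"rx":0,"ry":0,"rz":0,"gripper":1},{"dx":0,"dy":-0.022,"dz":0.056,"rx":0,"ry":0,"rz":0,"gripper":1},{"dx":0,"dy":-0.036,"dz":0.093,"rx":0,"ry":0,"rz":0,"gripper":1},{"dx":0,"dy":-0.054,"dz":0.14,"rx":0,"ry":0,"rz":0,"gripper":1},{"dx":0,"dy":-0.073,"dz":0.186,"rx":0,"ry":0,"rz":0,"gripper":1},{"dx":0,"dy":-0.073,"dz":0.186,"rx":0,"ry":0,"rz":0,"gripper":1}]'
python3 - <<'E'
from h import *
st()
a,da=read_camera('scene'); dw,dd=read_camera('top')
cv2.imwrite('pics/c1.png',np.hstack([cv2.resize(a[200:350,120:320],(400,300),interpolation=2),cv2.resize(dw[170:290,330:490],(400,300))])[...,::-1])
want([.46,-.30,.30],-.26,0,0)
E
```

```text
time: 27.05
tool_pos: [0.4806, -0.3938, 0.2617]
tool_rot: [-0.379, -0.01, -0.001]
contact_force: [1.0, -0.5, -0.5]
opening: 0.0918
t 27.05 q [-1.045  1.093  0.573  0.813  2.438 -0.689] p [ 0.4806 -0.3938  0.2617] rot [-0.379 -0.01  -0.001] F [ 1.  -0.5 -0.5] open 0.0918
x [ 1.    -0.001  0.01 ] y [ 0.005  0.929 -0.37 ] z [-0.009  0.37   0.929]
d [-0.0204  0.0713  0.0738] r [-1.192   0.2294 -0.1504] rows 6.5
```

View pics/c1.png

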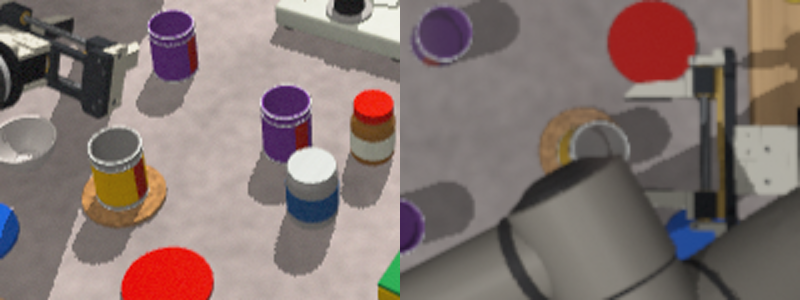

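Run:
```python
from h import *
want([.50,-.25,.32],0,0,0)
```

```text
d [0.0196 0.1108 0.1104] r [-1.1983  0.0013  0.0054] rows 6.4
```

```bash
python3 -m creep '[{"dx":0.003,"dy":0.01,"dz":0.03,"rx":-0.17,"ry":0,"rz":0,"gripper":1},{"dx":0.006,"dy":0.03,"dz":0.05,"rx":-0.34,"ry":0,"rz":0,"gripper":1},{"dx":0.009,"dy":0.05,"dz":0.065,"rx":-0.51,"ry":0,"rz":0,"gripper":1},{"dx":0.012,"dy":0.07,"dz":0.08,"rx":-0.68,"ry":0,"rz":0,"gripper":1},{"dx":0.015,"dy":0.09,"dz":0.095,"rx":-0.85,"ry":0,"rz":0,"gripper":1},{"dx":0.02,"dy":0.11,"dz":0.11,"rx":-1.02,"ry":0,"rz":0,"gripper":1},{"dx":0.02,"dy":0.11,"dz":0.11,"rx":-1.198,"ry":0,"rz":0,"gripper":1},{"dx":0.02,"dy":0.11,"dz":0.11,"rx":-1.198,"ry":0,"rz":0,"gripper":1}]'
python3 - <<'E'
from h import *
st()
want([.566,.047,.25],1.66,0,0)
E
```

```text
time: 28.15
tool_pos: [0.5003, -0.2483, 0.3196]
tool_rot: [-1.569, -0.004, 0.003]
contact_force: [-0.3, -0.1, 0.3]
opening: 0.092
t 28.15 q [-0.6    0.359  1.29   0.004  1.49  -0.603] p [ 0.5003 -0.2483  0.3196] rot [-1.569 -0.004  0.003] F [-0.3 -0.1  0.3] open 0.092
x [1.    0.003 0.004] y [ 0.004  0.002 -1.   ] z [-0.003  1.     0.002]
d [0.0663 0.0704 0.295 ] r [ 1.6000e-03 -1.6568e+00  4.2000e-03] rows 8.9
```

```bash
python3 -m creep '[{"dx":0.008,"dy":0,"dz":0.035,"rx":0,"ry":-0.17,"rz":0,"gripper":0.6},{"dx":0.016,"dy":0.01,"dz":0.07,"rx":0,"ry":-0.34,"rz":0,"gripper":0.6},{"dx":0.024,"dy":0.02,"dz":0.11,"rx":0,"ry":-0.51,"rz":0,"gripper":0.6},{"dx":0.033,"dy":0.03,"dz":0.147,"rx":0,"ry":-0.69,"rz":0,"gripper":0.6},{"dx":0.04,"dy":0.04,"dz":0.18,"rx":0,"ry":-0.87,"rz":0,"gripper":0.6},{"dx":0.048,"dy":0.05,"dz":0.22,"rx":0,"ry":-1.05,"rz":0,"gripper":0.6},{"dx":0.056,"dy":0.06,"dz":0.25,"rx":0,"ry":-1.23,"rz":0,"gripper":0.6},{"dx":0.066,"dy":0.07,"dz":0.295,"rx":0,"ry":-1.41,"rz":0,"gripper":0.6},{"dx":0.066,"dy":0.07,"dz":0.295,"rx":0,"ry":-1.59,"rz":0,"gripper":0.6},{"dx":0.066,"dy":0.07,"dz":0.295,"rx":0,"ry":-1.657,"rz":0,"gripper":0.6},{"dx":0.066,"dy":0.07,"dz":0.295,"rx":0,"ry":-1.657,"rz":0,"gripper":0.6}]'
python3 - <<'E'
from h import *
st()
w,d=read_camera('wrist'); cm=cam('wrist'); cv2.imwrite('pics/c2.png',w[...,::-1])
X=cloud(cm,d); q=X[(d>0)&(X[...,2]>.08)&(X[...,2]<.1)&(np.hypot(X[...,0]-.566,X[...,1]-.047)<.04)]
r=cv2.minAreaRect((q[:,:2]*1000).astype(np.float32)); print(len(q),q.mean(0),r, q[:,2].max())
E
```

```text
time: 29.52
tool_pos: [0.5671, 0.0431, 0.2486]
tool_rot: [-1.571, -0.003, 1.653]
contact_force: [-0.6, -0.5, -0.0]
opening: 0.0553
t 29.525 q [-0.06   0.419  1.393  0.003  1.33  -1.714] p [0.5671 0.0431 0.2486] rot [-1.571 -0.003  1.653] F [-0.6 -0.5 -0. ] open 0.0553
x [-0.082  0.997  0.003] y [ 0.     0.003 -1.   ] z [-0.997 -0.082 -0.   ]
815 [0.56698567 0.04792265 0.08864625] ((568.5493774414062, 48.2674560546875), (45.89471435546875, 13.3173246383667), 4.697754859924316) 0.09101186884609641
```

View pics/c2.png

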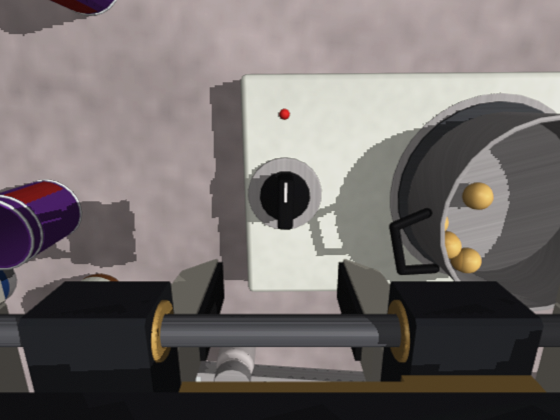

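```bash
python3 -m creep '[{"dx":0.005,"dy":0.05,"dz":-0.001,"rx":0,"ry":0,"rz":0,"gripper":0.6},{"dx":0.005,"dy":0.1,"dz":-0.001,"rx":0,"ry":0,"rz":0,"gripper":0.6},{"dx":0.005,"dy":0.14,"dz":-0.001,"rx":0,"ry":0,"rz":0,"gripper":0.6},{"dx":0.005,"dy":0.162,"dz":-0.001,"rx":0,"ry":0,"rz":0,"gripper":0.6},{"dx":0.005,"dy":0.162,"dz":-0.001,"rx":0,"ry":0,"rz":0,"gripper":0.6},{"dx":0.005,"dy":0.162,"dz":-0.001,"rx":0,"ry":0,"rz":0,"gripper":0.6}]'
python3 - <<'E'
from h import *
st()
w,d=read_camera('scene'); v,_=read_camera('wrist'); cv2.imwrite('pics/c3.png',np.hstack([cv2.resize(w[130:250,230:390],(400,300),interpolation=2),cv2.resize(v,(400,300))])[...,::-1])
E
```

```text
time: 30.32
tool_pos: [0.5691, 0.0489, 0.0893]
tool_rot: [-1.576, -0.001, 1.654]
contact_force: [0.9, 0.0, 0.0]
opening: 0.0551
t 30.325 q [-0.049  0.584  1.594  0.002  0.958 -1.705] p [0.5691 0.0489 0.0893] rot [-1.576e+00 -1.000e-03  1.654e+00] F [0.9 0.  0. ] open 0.0551
x [-0.083  0.997  0.001] y [ 0.006  0.001 -1.   ] z [-0.997 -0.083 -0.006]
```

View pics/c3.png

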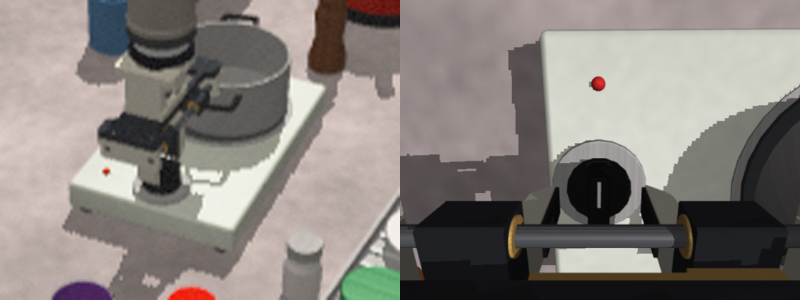

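```bash
python3 -m creep '[{"dx":0,"dy":0.003,"dz":0.001,"rx":0,"ry":0,"rz":0,"gripper":0.1},{"dx":0,"dy":0.003,"dz":0.001,"rx":0,"ry":0,"rz":0,"gripper":0.1},{"dx":0,"dy":0.003,"dz":0.001,"rx":0,"ry":0,"rz":0,"gripper":0.1},{"dx":0,"dy":0.003,"dz":0.001,"rx":0,"ry":0,"rz":0,"gripper":0.1},{"dx":0,"dy":0.003,"dz":0.001,"rx":0,"ry":0,"rz":0,"gripper":0.1},{"dx":0,"dy":0.003,"dz":0.001,"rx":0,"ry":0,"rz":0,"gripper":0.1},{"dx":0,"dy":0.003,"dz":0.001,"rx":0,"ry":0,"rz":0,"gripper":0.1}]' 20; python3 -c "
from h import *
st()"
```

```text
time: 31.3
tool_pos: [0.5677, 0.0481, 0.0857]
tool_rot: [-1.576, 0.001, 1.655]
contact_force: [0.8, -5.0, 0.1]
opening: 0.0139
t 31.3 q [-0.05   0.587  1.601 -0.     0.949 -1.705] p [0.5677 0.0481 0.0857] rot [-1.576e+00  1.000e-03  1.655e+00] F [ 0.8 -5.   0.1] open 0.0139
x [-0.085  0.996 -0.001] y [ 0.005 -0.    -1.   ] z [-0.996 -0.085 -0.005]
```

```bash
python3 -m creep '[{"dx":0,"dy":0,"dz":0,"rx":0,"ry":0.14,"rz":0,"gripper":0.1},{"dx":0,"dy":0,"dz":0,"rx":0,"ry":0.28,"rz":0,"gripper":0.1},{"dx":0,"dy":0,"dz":0,"rx":0,"ry":0.42,"rz":0,"gripper":0.1},{"dx":0,"dy":0,"dz":0,"rx":0,"ry":0.56,"rz":0,"gripper":0.1},{"dx":0,"dy":0,"dz":0,"rx":0,"ry":0.7,"rz":0,"gripper":0.1},{"dx":0,"dy":0,"dz":0,"rx":0,"ry":0.84,"rz":0,"gripper":0.1},{"dx":0,"dy":0,"dz":0,"rx":0,"ry":0.98,"rz":0,"gripper":0.1},{"dx":0,"dy":0,"dz":0,"rx":0,"ry":1.1,"rz":0,"gripper":0.1},{"dx":0,"dy":0,"dz":0,"rx":0,"ry":1.2,"rz":0,"gripper":0.1},{"dx":0,"dy":0,"dz":0,"rx":0,"ry":1.28,"rz":0,"gripper":0.1},{"dx":0,"dy":0,"dz":0,"rx":0,"ry":1.34,"rz":0,"gripper":0.1},{"dx":0,"dy":0,"dz":0,"rx":0,"ry":1.36,"rz":0,"gripper":0.1},{"dx":0,"dy":0,"dz":0,"rx":0,"ry":1.36,"rz":0,"gripper":0.1}]'; python3 -c "
from h import *
st(); print(status.observe()['torque'])"
```

```text
time: 32.92
tool_pos: [0.569, 0.0498, 0.0858]
tool_rot: [-1.571, -0.008, 0.295]
contact_force: [4.6, 2.9, -2.8]
opening: 0.0139
t 32.925 q [-0.048  0.588  1.599  0.003  0.946 -0.345] p [0.569  0.0498 0.0858] rot [-1.571 -0.008  0.295] F [ 4.6  2.9 -2.8] open 0.0139
x [0.957 0.291 0.008] y [ 0.008  0.002 -1.   ] z [-0.291  0.957 -0.   ]
[ 0.41224301 -0.92776205 -0.02815288]
```

```bash
python3 -m creep '[{"dx":0,"dy":0,"dz":0,"rx":0,"ry":0.03,"rz":0,"gripper":0.1},{"dx":0,"dy":0,"dz":0,"rx":0,"ry":0.05,"rz":0,"gripper":0.1},{"dx":0,"dy":0,"dz":0,"rx":0,"ry":0.05,"rz":0,"gripper":0.1},{"dx":0,"dy":0,"dz":0,"rx":0,"ry":0.05,"rz":0,"gripper":0.6},{"dx":0,"dy":0,"dz":0,"rx":0,"ry":0.05,"rz":0,"gripper":0.6},{"dx":0,"dy":0,"dz":0,"rx":0,"ry":0.05,"rz":0,"gripper":0.6},{"dx":0,"dy":0,"dz":0,"rx":0,"ry":0.05,"rz":0,"gripper":0.6},{"dx":0,"dy":0,"dz":0,"rx":0,"ry":0.05,"rz":0,"gripper":0.6}]'; python3 -c "
from h import *
st(); print(status.observe()['torque'])"
```

```text
time: 33.92
tool_pos: [0.5675, 0.0491, 0.0856]
tool_rot: [-1.571, -0.005, 0.245]
contact_force: [0.2, 0.4, -0.3]
opening: 0.0542
t 33.925 q [-0.049  0.587  1.601  0.002  0.949 -0.295] p [0.5675 0.0491 0.0856] rot [-1.571 -0.005  0.245] F [ 0.2  0.4 -0.3] open 0.0542
x [0.97  0.243 0.005] y [ 0.005  0.001 -1.   ] z [-0.243  0.97   0.   ]
[-0.02643891 -0.11633768 -0.0115366 ]
```

```bash
python3 -m creep '[{"dx":0,"dy":-0.03,"dz":0,"rx":0,"ry":0.05,"rz":0,"gripper":0.6},{"dx":0,"dy":-0.08,"dz":0,"rx":0,"ry":0.05,"rz":0,"gripper":0.6},{"dx":0,"dy":-0.14,"dz":-0.03,"rx":0,"ry":0.05,"rz":0,"gripper":0.6},{"dx":0,"dy":-0.2,"dz":-0.08,"rx":0,"ry":0.05,"rz":0,"gripper":0.6},{"dx":0,"dy":-0.2,"dz":-0.14,"rx":0,"ry":0.05,"rz":0,"gripper":0.6},{"dx":0,"dy":-0.2,"dz":-0.2,"rx":0,"ry":0.05,"rz":0,"gripper":0.6},{"dx":-0.06,"dy":-0.2,"dz":-0.2,"rx":0,"ry":0.05,"rz":0,"gripper":0.6},{"dx":-0.1,"dy":-0.2,"dz":-0.2,"rx":0,"ry":0.05,"rz":0,"gripper":0.6},{"dx":-0.1,"dy":-0.2,"dz":-0.2,"rx":0,"ry":0.05,"rz":0,"gripper":0.6}]'
python3 - <<'E'
from h import *
st()
a,da=read_camera('scene'); b,d=read_camera('top')
cv2.imwrite('pics/d1.png',np.hstack([cv2.resize(a,(400,300)),cv2.resize(b,(400,300))])[...,::-1])
cv2.imwrite('pics/d2.png',np.hstack([cv2.resize(a[100:325,160:460],(400,300),interpolation=2),cv2.resize(b[150:300,140:340],(400,300),interpolation=2)])[...,::-1])
for n,dd in (('top',d),('scene',da)):
    X=cloud(cam(n),dd)
    q=X[(dd>0)&(X[...,2]>.078)&(X[...,2]<.1)&(np.hypot(X[...,0]-.567,X[...,1]-.048)<.04)]
    if len(q)>5:
        r=cv2.minAreaRect((q[:,:2]*1000).astype(np.float32)); print(n,'knob',len(q),r)
    def circ(x,y,z0,z1,rr):
        q=X[(dd>0)&(X[...,2]>z0)&(X[...,2]<z1)&(np.hypot(X[...,0]-x,X[...,1]-y)<rr)]
        if len(q)<10: return len(q)
        A=np.c_[q[:,:2],np.ones(len(q))]; s=np.linalg.lstsq(A,(q[:,:2]**2).sum(1),rcond=None)[0]; c=s[:2]/2; return len(q),c.round(4),np.sqrt(s[2]+c@c).round(4),q[:,2].mean().round(4)
    print(n,'pot',circ(.55,.243,.115,.14,.1),'tin',circ(.481,-.393,.083,.105,.05))
E
```

```text
time: 35.05
tool_pos: [0.5162, -0.1702, 0.2854]
tool_rot: [-1.57, -0.004, 0.193]
contact_force: [0.6, 0.0, 1.0]
opening: 0.0545
t 35.05 q [-0.461  0.346  1.402  0.003  1.391 -0.654] p [ 0.5162 -0.1702  0.2854] rot [-1.57  -0.004  0.193] F [0.6 0.  1. ] open 0.0545
x [0.981 0.192 0.004] y [ 0.004  0.001 -1.   ] z [-0.192  0.981  0.001]
top knob 73 ((565.842041015625, 46.28722381591797), (13.423637390136719, 44.82774353027344), 13.88099479675293)
top pot (362, array([0.552, 0.243]), np.float64(0.0795), np.float64(0.1233)) tin (128, array([ 0.4778, -0.393 ]), np.float64(0.0318), np.float64(0.092))
scene knob 57 ((572.686767578125, 48.01029586791992), (13.80880355834961, 46.09797668457031), 15.101614952087402)
scene pot (363, array([0.559 , 0.2432]), np.float64(0.0788), np.float64(0.1212)) tin (207, array([ 0.4848, -0.3932]), np.float64(0.0318), np.float64(0.0896))
```

View pics/d1.png

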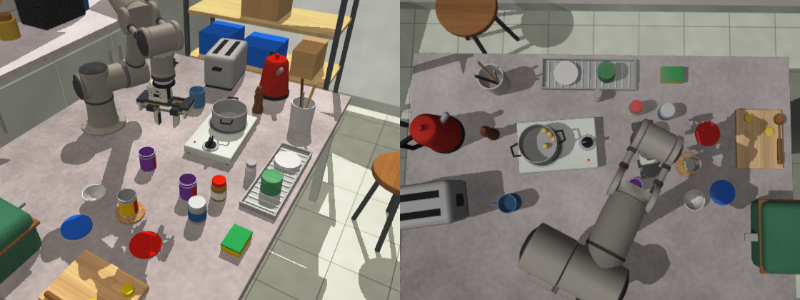

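View pics/d2.png

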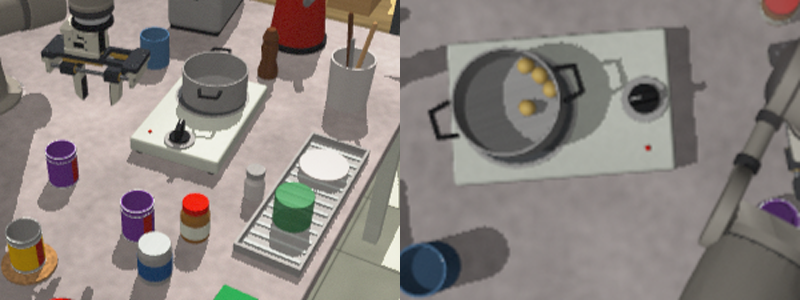

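```bash
python3 -c "
from cell import robot
print(robot.hand_in())"
```

```text
the job is handed in; nothing more can be done
None
```

The job is done and handed in at about 35 s of the 72 s allowed; the hand-in gave no verdict.

**What I did**
- I gripped the yellow tin from the side and tipped it over the pot. The first tip, to about 127° with a small shake, freed only one potato. A second, steeper one, to about 153° with a harder shake, emptied the tin.
- I stood the tin on the cork mat and let go of it.
- I then turned the knob clockwise to its stop, let go, and pulled the arm clear.

**Last checks**
- **Potatoes:** all four are visible in the pot in the top view.
- **Pot:** level, and its centre by the top camera has not moved since the start, at (0.552, 0.243). That is about 4 mm from where the heating plate's centre should be.
- **Tin:** upright on the mat, within about 4 mm of its centre.
- **Knob:** the bar turned from about 5° to about −76°, or 1.41 rad, which matches the 1.4 rad stop.
- **Robot:** touching nothing, with only sensor noise on the force reading.
- **Bystanders:** they look unmoved in the pictures, and I felt no contact. I did not measure each one again at the end.

**Disagreement:** the scene and top cameras differ by about 7 mm in x on the tin, pot and knob. I relied on the top and wrist cameras; the tin is well inside the 25 mm limit by any of them.

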